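Stamp the blank tiles in the treadle press

ROBOT

A 7-joint arm with a two-finger parallel gripper is mounted at the origin on the work surface. World frame = base frame: x ahead of the robot, y to its left, z up, the work surface at z = 0. Lengths are in m, angles in rad, forces in N, time in s.
With the tool pointing down it reaches from about 0.35 to 0.9 m from the base axis. Payload 8.1 kg.
Tool frame: the origin (TCP) lies at the very end of the fingers, on their centre line; the grasp point (between the pads) lies 19 mm behind it; z points along the fingers, y is the line along which they close (so a half turn about z gives the same grasp; the last joint's range is limited). The gripper opens to 92 mm and grips with 3 to 60 N. Pads are 19 mm wide; open, the fingers measure 130 mm over their backs; the gripper's body (75 mm by 190 mm) begins 47 mm behind the grasp point.
Start: joints at [1.093, 0.434, 0.025, 1.573, -0.012, 1.134, -0.075], TCP at [0.229, -0.582, 0.227] pointing down, gripper open.
Joint ranges: [-2.62, 2.62], [-0.44, 2.09], [-1.27, 1.32], [0.08, 2.57], [-1.32, 4.46], [0.12, 2], [-2.74, 2.74]. Speed limits (rad/s): [2.22, 2.22, 3.01, 3.01, 3.14, 3.14, 3.14].

INTERFACE

Orientations are given as a rotation vector (axis times angle).
In Python, from cell import arm gives the robot as it stands.
- The arm moves only by the tool jog_arm, never from a script. Its argument "rows" is a list of rows, each a list of 3 entries, a list of its own where there are three numbers: the shift along the world's x, y, z in cm, then the turn, a rotation vector about the world's x, y, z in degrees, then the opening, from 0 (shut) to 1 (fully open). A call has 1 to 8 rows; each row is the pose to reach, as a shift and turn from the pose commanded when the call began; what a row does not reach only later rows make up. A row lasts 1/8 s, in which the tool goes at most 62.5 mm and 10.7 degrees, less where a joint would pass 70% of its speed; a pose out of reach is approached as far as the arm can. A call with a gripper value outside its range is refused whole. The fingers move at their own pace and stop on an object; "newtons" is the grip in N (left out, the last holds). Time passes only in rows, so rows that repeat a pose let the fingers close. It gives the time, the measured TCP pose, the force, the opening and the grip force at its end, in the units of the state.
- arm.observe(): the state, without advancing time (a new reading comes with each control period).
- arm.get_image(name): name is "scene" or "side" or "wrist"; returns a dict with "img" (384x512x3 uint8, red, green, blue), "depth" (384x512 float32, m along the optical axis (not along the pixel's ray), 0 where there is no reading), "fx", "fy", "cx", "cy" (pixels), "rvec" (rotation vector, rad) and "tvec" (3), from world to camera coordinates, as OpenCV has them; the wrist camera has in their place "mount" (4x4, takes a point from camera to tool coordinates, whose origin is the TCP and whose axes are the flange's). Camera axes: x right, y down, z forward; pixel columns grow to the right and rows downward; lengths in m; the calibration is good to about 2 mm. A picture is of the moment at which its call begins: read the wrist's pose just before it.
- arm.sign_off(): hands the job in; it is judged then, once.
The state is a dict: "clock": time; "joints": joint angles; "dq": joint speeds; "joint_efforts": joint torques, N m; "position": TCP position; "ee_rot": TCP orientation; "force": force on the tool from outside, world axes, zero at the start; "ft_torque": the same for the moment, N m; "width": opening from 0.0 (shut) to 1.0 (fully open); "gripper_force": force on a finger pad.
Only numpy, scipy, OpenCV 4.12 (cv2) and the standard library are available. Lean on these libraries where they do the work, as an engineer would, in place of code of your own. Each camera call takes 0.05 s, during which the arm holds its last target. There are 200 camera calls.

TASK

Stamp the blank clay tiles: plug the power block fully home in the press's socket, lay every blank tile flat and square on a black pad of the press bed, one to a pad, then push the press's pedal down to its stop, hold it there for two seconds and let it come back up. Afterwards lay all the tiles flat on the drying board, side by side and crosswise, none hanging over its edge, and stand the power block upright in its tray again. Leave the other things on the table where they are.

Things in the scene. Friction and masses are not known exactly. Their poses are not given: they have to be found in the camera images.
- tile0: a terracotta-coloured blank tile, 80 mm (its x) by 48 mm (its y) by 14 mm thick, about 0.12 kg, lying flat on the table at the robot's right; origin at the centre of its underside. There are two or three tiles (absent ones read None from the start)
- tile1: a terracotta-coloured blank tile, 80 mm (its x) by 48 mm (its y) by 14 mm thick, about 0.12 kg, lying flat on the table at the robot's right; origin at the centre of its underside. There are two or three tiles (absent ones read None from the start)
- tile2: a terracotta-coloured blank tile, 80 mm (its x) by 48 mm (its y) by 14 mm thick, about 0.12 kg, lying flat on the table at the robot's right; origin at the centre of its underside. There are two or three tiles (absent ones read None from the start)
- plug: the power block, a grey block 62 mm (its x) by 44 mm (its y) by 46 mm high on top of a narrower black plug foot 46 mm (x) by 30 mm (y) by 22 mm high; 68 mm high in all, the grey part spans heights 22 to 68 mm above the origin; about 0.25 kg; origin at the centre of the foot's underside, z up. It starts upright in the tray; it goes foot down into the socket, either way round
- tray: the power block's open grey tray, fixed to the table, 105 mm (x) by 90 mm (y) outside, walls 4 mm thick, rim 16 mm above the table, inner floor 4 mm above its origin; origin at the centre of its underside
- socket (a point): centre of the mouth of the rectangular socket, in the top of the low black block (100 x 80 mm, 30 mm high) fixed at the left end of the press; the hole is 49 mm along the point's x by 33 mm along its y and 25 mm deep, mouth 30 mm above the table; the point's axes are the press's (x away from the pedal, y along the row of pads towards the socket, z up). When fully home the grey part of the block rests on the mouth's rim, with the foot's underside about 22 mm below the mouth
- place0 (a point): centre of black pad 0 on the press bed, on its top face 15 mm above the table; a pad is 88 mm (point x) by 56 mm (point y) and takes one tile, its 80 mm side along x, to within about 10 mm. Pads lie 90 mm apart in a row along y, 0 to 2 towards the socket
- place1 (a point): centre of black pad 1 on the press bed, on its top face 15 mm above the table; a pad is 88 mm (point x) by 56 mm (point y) and takes one tile, its 80 mm side along x, to within about 10 mm. Pads lie 90 mm apart in a row along y, 0 to 2 towards the socket. The bed is 120 mm (x) by 290 mm (y). The open platen, 245 mm wide, stands on a hinge 68 mm to +x, 145 mm high, leaning away; a 14 mm high bar begins 56 mm to +x
- place2 (a point): centre of black pad 2 on the press bed, on its top face 15 mm above the table; a pad is 88 mm (point x) by 56 mm (point y) and takes one tile, its 80 mm side along x, to within about 10 mm. Pads lie 90 mm apart in a row along y, 0 to 2 towards the socket
- pedal_pad (a point): the point to push on the pedal's upper face, 100 mm from its hinge, in front (-x) of the press bed; 65 mm above the table at rest, going about 33 mm nearly straight down to the stop. The pedal is a plate 70 mm wide, 125 mm long from its hinge, sloping up towards the robot; its hinge bracket, 98 mm wide and 36 mm high, is 60 to 90 mm to -x of pad 1. Axes: the press's, turning with the pedal
- pedal (a joint): angle of the pedal, rad: 0 up at rest, 0.35 at the lower stop (count it as down above 0.32). A spring lifts it; pushing at the pad takes about 5 to 15 N. It works the platen, which swings down over the bed as the pedal goes down and stands up again when it is let go
- board: the drying board, a plywood board 280 mm (its x) by 120 mm (its y) by 12 mm thick, fixed on the table at the robot's left; origin at the centre of its underside. Tiles lie on it crosswise, their 80 mm side along the board's y, for instance at x = -90, 0 and +90 mm
- brushpot: a blue pot of brushes, 84 mm across and 90 mm high, origin at the centre of its underside, a bystander: leave it alone
- glazejar: a small white jar, 52 mm across and 65 mm high, origin under its centre, a bystander: leave it alone
- mallet: a hammer 200 mm long, lying, origin below its middle, a bystander: leave it alone
- bowl: a white bowl 100 mm across and 45 mm high, origin under its centre, a bystander: leave it alone
- rollpin: a wooden roller standing on end, 36 mm across and 160 mm high, origin under its centre, a bystander: leave it alone
- mug: a blue mug, 76 mm across and 85 mm high, origin under its centre, a bystander: leave it alone
- scraper: a spatula 190 mm long, lying, origin below its middle, a bystander: leave it alone

How it is judged:
By the outcome, as a careful person would: the job done as asked, in the order asked, and still so for the second after the job is handed in, with the robot touching nothing.
Of tile0, tile1, tile2 only 2 to 3 are there at a start; the rules pass over those that are not, and their reading is None.
At some moment in a run one of tile0, tile1, tile2 may be knocked a few centimetres aside while the robot is not near it.
Once in a run the grip may slacken for a moment while it holds something.
It also fails if it takes over 210 s, if anything falls off the work surface, if the arm or the gripper's body presses on something with over 40 N, if the wrist force passes 120 N, or if a joint passes its speed limit or range.

## Working session

There is one attempt and no reset: what is moved stays moved. The work goes in short steps, Python scripts to look and compute and a tool call to move; the robot and the scene stay as the last step left them, time stands still between calls to the robot, and variables do not carry over. Pictures are saved under pics/ and viewed, at most 14 in all, crops included, and the job is handed in when it is done.

Besides the shell and the picture viewer there is one more tool, called after "Emit:" by a JSON object that holds its "fn" and its "kwargs", one argument or row to a line. jog_arm: Moves the arm, as the interface text tells. Its arguments: {"type":"object","properties":{"rows":{"type":"array","items":{"type":"array"}},"newtons":{"type":"number"}},"required":["rows"]}

```bash
mkdir -p pics; ls; cat > h.py <<'E'
import numpy as np, cv2, pickle
from scipy.spatial.transform import Rotation as R
from cell import arm
np.set_printoptions(precision=4,suppress=True)
def grab(name):
    s=arm.observe(); im=arm.get_image(name)
    if 'mount' in im:
        T=np.eye(4);T[:3,:3]=R.from_rotvec(s['ee_rot']).as_matrix();T[:3,3]=s['position']
        C=T@np.array(im['mount'])
    else:
        C=np.eye(4);M=R.from_rotvec(np.ravel(im['rvec'])).as_matrix();C[:3,:3]=M.T;C[:3,3]=-M.T@np.ravel(im['tvec'])
    im['C']=C; return im
def ray(im,u,v,z):
    d=im['C'][:3,:3]@np.array([(u-im['cx'])/im['fx'],(v-im['cy'])/im['fy'],1.]);o=im['C'][:3,3]
    return o+d*(z-o[2])/d[2]
def cloud(im):
    v,u=np.mgrid[:384,:512];d=im['depth']
    P=np.stack([(u-im['cx'])/im['fx']*d,(v-im['cy'])/im['fy']*d,d],-1)
    return P@im['C'][:3,:3].T+im['C'][:3,3]
def save(im,n,s=1):
    a=im['img'][:,:,::-1]; cv2.imwrite('pics/'+n,cv2.resize(a,None,fx=s,fy=s) if s!=1 else a)
E
python3 - <<'E'
from h import *
for n in ['scene','side','wrist']:
    im=grab(n); save(im,n+'0.png',1.5); print(n,im['C'],im['fx'])
    pickle.dump(im,open(n+'0.pkl','wb'))
print(arm.observe())
E
```

```text
pics
scene [[-0.7913  0.4439 -0.4204  1.0912]
 [ 0.6112  0.5583 -0.561   0.7572]
 [-0.0144 -0.7009 -0.7131  1.0562]
 [ 0.      0.      0.      1.    ]] 464.39566703771123
side [[-0.9852 -0.1218  0.1202  0.3272]
 [-0.1709  0.7347 -0.6565  1.0099]
 [-0.0083 -0.6674 -0.7447  1.2338]
 [ 0.      0.      0.      1.    ]] 468.0029840277706
wrist [[ 0.3663 -0.8847 -0.2883  0.307 ]
 [-0.9305 -0.3487 -0.112  -0.5496]
 [-0.0015  0.3093 -0.951   0.3843]
 [ 0.      0.      0.      1.    ]] 283.9055683921222
{'clock': 0.15, 'joints': array([ 1.0934,  0.435 ,  0.025 ,  1.5739, -0.0116,  1.134 , -0.0751]), 'dq': array([-0.0004, -0.0012, -0.001 , -0.003 , -0.0012, -0.0012,  0.0012]), 'joint_efforts': array([  0.0023, -66.827 ,   0.9863, -31.4695,  -0.0605,   0.0395,
         0.0001]), 'position': array([ 0.2286, -0.5813,  0.2261]), 'ee_rot': array([-3.0855, -0.585 ,  0.0005]), 'force': array([-0.3792,  0.2688,  0.4396]), 'ft_torque': array([ 0.0196, -0.0142,  0.0701]), 'gripper_force': 0.0, 'width': 0.9964962995234966}
```

View pics/scene0.png

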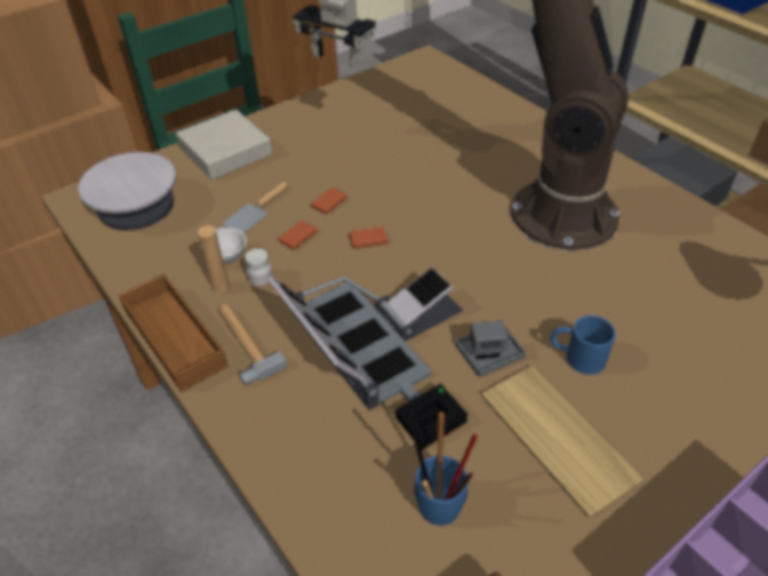

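View pics/side0.png

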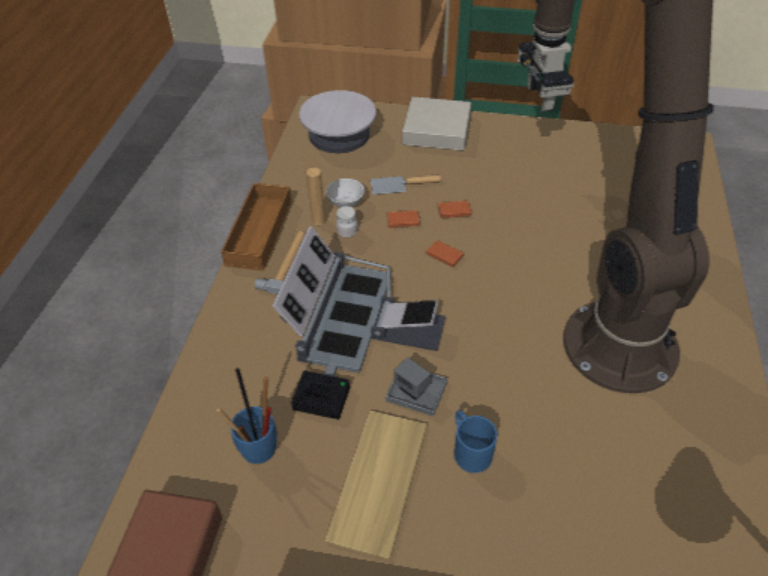

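The scene shows three tiles (scene px at 1.5x: (328,200), (297,235), (368,237)), the press with its pads at about (335,305), (362,335) and (387,365), and the socket block at (430,412). The plug stands in its tray at (490,340) and the board is at (562,440). The side view agrees.

```bash
cat > m.py <<'E'
from h import *
def rect(p):
    (c,s,a)=cv2.minAreaRect(p.astype(np.float32)*1000); 
    if s[0]<s[1]: s=s[::-1]; a+=90
    return np.array(c)/1000,np.array(s),(a+90)%180-90   # long-axis angle deg
def blobs(mask,P,lo,hi,amin=30):
    m=(mask&(P[...,2]>lo)&(P[...,2]<hi)).astype(np.uint8)
    n,l,st,_=cv2.connectedComponentsWithStats(m)
    for i in range(1,n):
        if st[i,4]>=amin:
            q=P[l==i]; 
            if 0.15<np.median(q[:,0])<0.95 and abs(np.median(q[:,1]))<0.7: yield rect(q[:,:2]),np.median(q[:,2]),st[i,4],st[i,:2]+st[i,2:4]//2
def masks(im):
    h=cv2.cvtColor(im['img'],cv2.COLOR_RGB2HSV).astype(int); H,S,V=h[...,0],h[...,1],h[...,2]
    return dict(tile=((H<11)|(H>174))&(S>140)&(V>80), dark=V<50, board=(H>14)&(H<30)&(S>60)&(V>140), grey=(S<60)&(V>50)&(V<150))
E
python3 - <<'E'
from m import *
for n in ['scene','side']:
    im=pickle.load(open(n+'0.pkl','rb'));P=cloud(im);M=masks(im);print(n)
    for k,lo,hi in [('tile',.005,.03),('dark',.006,.024),('dark',.025,.036),('dark',.04,.09),('board',.005,.02),('grey',.06,.08),('grey',.01,.022)]:
        for b in blobs(M[k],P,lo,hi,40): print(k,lo,b[0][0],b[0][1].round(),round(b[0][2],1),'z',round(float(b[1]),4),b[2],b[3])
E
```

```text
scene
tile 0.005 [ 0.4104 -0.3755] [79. 49.] 17.8 z 0.0138 206 [219 134]
tile 0.005 [ 0.5333 -0.317 ] [82. 50.] 16.8 z 0.0139 235 [198 157]
tile 0.005 [ 0.4143 -0.2097] [78. 52.] -33.5 z 0.0142 238 [246 158]
dark 0.006 [ 0.7988 -0.6224] [150.  40.] -18.7 z 0.0194 82 [ 88 139]
dark 0.006 [ 0.5941 -0.0705] [84. 54.] -2.0 z 0.016 318 [226 205]
dark 0.006 [0.6    0.0203] [83. 55.] -4.6 z 0.016 361 [242 224]
dark 0.006 [0.6047 0.1098] [86. 55.] -2.6 z 0.0162 416 [259 244]
dark 0.006 [0.6812 0.1257] [63. 13.] 79.6 z 0.0142 62 [241 262]
dark 0.006 [0.6048 0.2306] [53. 24.] -35.0 z 0.0138 89 [287 272]
dark 0.006 [0.5941 0.2847] [49.  3.] -3.2 z 0.0156 51 [303 283]
dark 0.025 [0.6159 0.2451] [99. 82.] -4.5 z 0.0302 703 [287 276]
dark 0.04 [0.4434 0.0296] [60. 60.] -3.3 z 0.0614 316 [285 191]
board 0.005 [ 0.4952 -0.4837] [110.  24.] 22.8 z 0.0164 76 [182 128]
board 0.005 [0.4633 0.4064] [281. 122.] 84.4 z 0.0125 4311 [375 294]
grey 0.06 [ 0.8    -0.5861] [203.  73.] -17.7 z 0.0761 114 [ 86 131]
grey 0.06 [0.4343 0.1961] [63. 48.] -33.6 z 0.0717 325 [326 222]
grey 0.01 [ 0.5054 -0.6373] [180. 
[... 990 characters left out ...]
6] [99. 86.] -3.9 z 0.0311 591 [213 261]
dark 0.04 [0.4452 0.0303] [67. 63.] 84.8 z 0.0627 260 [279 208]
board 0.005 [ 0.5049 -0.4826] [92. 20.] 14.1 z 0.015 60 [282 119]
board 0.005 [0.4658 0.4054] [282. 119.] 84.2 z 0.0133 3792 [250 323]
grey 0.06 [0.6774 0.0143] [246.  14.] 85.5 z 0.0728 228 [210 195]
grey 0.06 [0.4178 0.034 ] [73. 30.] 67.6 z 0.0691 42 [284 209]
grey 0.06 [0.4352 0.1952] [62. 46.] -30.5 z 0.0723 281 [275 249]
grey 0.01 [ 0.7756 -0.5965] [162.  68.] 5.1 z 0.0189 148 [225  95]
grey 0.01 [ 0.4997 -0.64  ] [176.  25.] 3.5 z 0.0164 97 [289  96]
grey 0.01 [0.5941 0.0322] [323. 167.] 84.9 z 0.0162 1558 [229 213]
grey 0.01 [0.425  0.1928] [105.  94.] -11.1 z 0.0154 151 [277 262]
```

Emit:
{"fn": "jog_arm", "kwargs": {
  "rows": [
    [[22,28,0],[0,0,36],1],
    [[22,28,0],[0,0,36],1],
    [[22,28,0],[0,0,36],1],
    [[22,28,0],[0,0,36],1],
    [[22,28,0],[0,0,36],1],
    [[22,28,0],[0,0,36],1],
    [[20.6,77.7,0],[0,0,36.5],1],
    [[20.6,77.7,0],[0,0,36.5],1]
  ]
}}

```text
clock: 1.15
position: [0.4452, -0.1747, 0.2265]
ee_rot: [-2.748, -1.522, 0.0]
force: [1.2, -0.2, 0.1]
width: 0.999
gripper_force: 0.0
```

Emit:
{"fn": "jog_arm", "kwargs": {
  "rows": [
    [[-1,37,0],[0,0,0],1],
    [[-1,37,0],[0,0,0],1],
    [[-1,37,0],[0,0,0],1],
    [[-1,37,0],[0,0,0],1],
    [[-1,37,0],[0,0,0],1],
    [[-1,37,0],[0,0,0],1],
    [[-1,37,0],[0,0,0],1],
    [[-1,37,0],[0,0,0],1]
  ]
}}

```text
clock: 2.15
position: [0.4351, 0.1928, 0.2264]
ee_rot: [2.747, 1.523, -0.002]
force: [0.1, -0.4, 0.1]
width: 1.001
gripper_force: 0.0
```

```bash
cat >> h.py <<'E'
def go(x,y,z,ang):
    """shift cm and z-turn deg to bring TCP to x,y,z with closing line at ang deg"""
    s=arm.observe(); M=R.from_rotvec(s['ee_rot']).as_matrix()
    a=np.degrees(np.arctan2(M[1,1],M[0,1])); t=(ang-a+90)%180-90
    return 'shift',((np.array([x,y,z])-s['position'])*100).round(2),'turn',round(t,1),'at',s['position'],'line',round(a,1),'tilt',M[:2,2].round(4)
E
python3 - <<'E'
from m import *
im=grab('wrist');save(im,'w1.png',1.2);P=cloud(im);M=masks(im)
for k,lo,hi in [('grey',.06,.08),('grey',.01,.022)]:
    for b in blobs(M[k],P,lo,hi,100): print(k,lo,b[0][0],b[0][1].round(),round(b[0][2],1),'z',round(float(b[1]),4),b[2],b[3])
print(go(.435,.196,.1,-32))
E
```

```text
grey 0.06 [0.6773 0.0603] [150.  11.] 85.5 z 0.0706 1655 [496 160]
grey 0.06 [0.434  0.1951] [62. 43.] -31.8 z 0.072 2047 [258 176]
grey 0.01 [0.599 0.065] [275. 170.] 85.2 z 0.0147 6196 [421 165]
grey 0.01 [0.4233 0.1935] [105.  90.] -11.5 z 0.0159 807 [252 170]
('shift', array([ -0.03,   0.4 , -12.64]), 'turn', np.float64(0.1), 'at', array([0.4353, 0.192 , 0.2264]), 'line', np.float64(-32.1), 'tilt', array([-0.0005, -0.0011]))
```

View pics/w1.png

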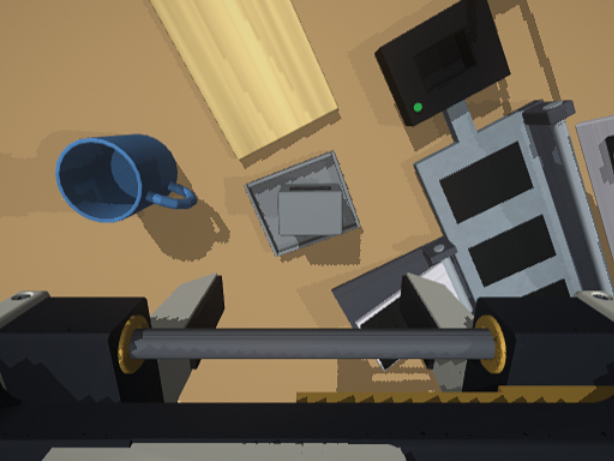

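Emit:
{"fn": "jog_arm", "kwargs": {
  "rows": [
    [[-0.1,0.3,-10],[0,0,0.3],1],
    [[-0.1,0.3,-14],[0,0,0.3],1],
    [[-0.1,0.3,-17],[0,0,0.3],1],
    [[-0.1,0.3,-19],[0,0,0.3],1],
    [[-0.1,0.3,-19],[0,0,0.3],1],
    [[-0.1,0.3,-19],[0,0,0.3],1]
  ]
}}

```text
clock: 2.95
position: [0.4351, 0.1958, 0.0376]
ee_rot: [2.745, 1.527, 0.002]
force: [0.3, 0.2, 0.3]
width: 1.003
gripper_force: 0.0
```

```bash
python3 -c "
from h import *
print(go(.434,.195,.036,-31.8))"
```

```text
('shift', array([-0.11, -0.08, -0.16]), 'turn', np.float64(0.0), 'at', array([0.4351, 0.1958, 0.0376]), 'line', np.float64(-31.8), 'tilt', array([0.0012, 0.0001]))
```

Emit:
{"fn": "jog_arm", "kwargs": {
  "rows": [
    [[-0.1,-0.1,0],[0,0,0],0.5],
    [[-0.1,-0.1,0],[0,0,0],0.5],
    [[-0.1,-0.1,0],[0,0,0],0.5],
    [[-0.1,-0.1,0],[0,0,0],0.5],
    [[-0.1,-0.1,0],[0,0,0],0.5],
    [[-0.1,-0.1,0],[0,0,0],0.5]
  ],
  "newtons": 35
}}

```text
clock: 3.7
position: [0.4337, 0.1953, 0.0371]
ee_rot: [2.744, 1.529, 0.001]
force: [1.1, -1.7, 5.5]
width: 0.674
gripper_force: 35.0
```

Emit:
{"fn": "jog_arm", "kwargs": {
  "rows": [
    [[0,0,3],[0,0,0],0.5],
    [[0,0,7],[0,0,0],0.5],
    [[0,0,11],[0,0,0],0.5],
    [[6,2,11],[0,0,10],0.5],
    [[12,4,11],[0,0,20],0.5],
    [[18,5,11],[0,0,28],0.5],
    [[18.3,5,11],[0,0,28],0.5],
    [[18.3,5,11],[0,0,28],0.5]
  ]
}}

```text
clock: 4.7
position: [0.6152, 0.2452, 0.1454]
ee_rot: [-2.292, -2.146, 0.003]
force: [-0.5, -1.0, -2.3]
width: 0.674
gripper_force: 35.0
```

```bash
python3 - <<'E'
from m import *
im=grab('wrist');save(im,'w2.png',1.2);P=cloud(im);M=masks(im)
for k,lo,hi in [('dark',.024,.036),('grey',.12,.2),('dark',.006,.022)]:
    for b in blobs(M[k],P,lo,hi,100): print(k,lo,b[0][0],b[0][1].round(),round(b[0][2],1),'z',round(float(b[1]),4),b[2],b[3])
print(go(.616,.2445,.04,-3.9),arm.observe()['width']*92)
E
```

```text
dark 0.024 [0.6157 0.2543] [100.  60.] -3.9 z 0.0301 4167 [260 180]
grey 0.12 [0.6202 0.2576] [78. 21.] -3.9 z 0.1797 7123 [269 240]
grey 0.12 [0.614  0.2284] [61. 10.] -3.8 z 0.1804 1478 [260 305]
dark 0.006 [0.6177 0.2839] [97.  1.] -3.8 z 0.0167 192 [260 149]
dark 0.006 [0.6148 0.2422] [49. 31.] -4.0 z 0.0142 297 [260 189]
dark 0.006 [0.3755 0.2015] [80.  3.] 78.9 z 0.0107 367 [ 53 234]
dark 0.006 [0.5241 0.0697] [39. 15.] 12.1 z 0.0143 201 [199 321]
('shift', array([  0.13,  -0.09, -10.6 ]), 'turn', np.float64(-0.2), 'at', array([0.6147, 0.2454, 0.146 ]), 'line', np.float64(-3.7), 'tilt', array([-0.0021, -0.0005])) 61.78905420958278
```

View pics/w2.png

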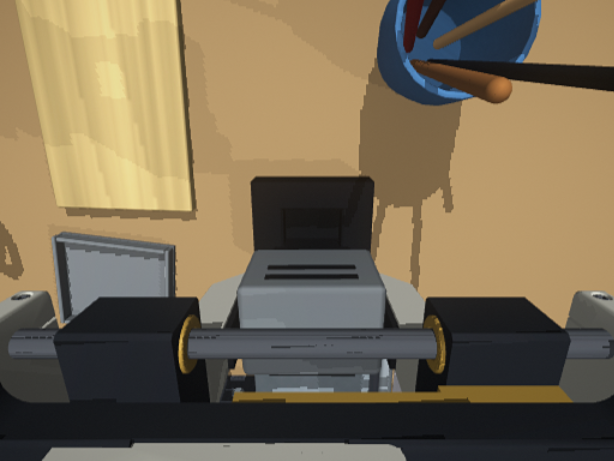

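Emit:
{"fn": "jog_arm", "kwargs": {
  "rows": [
    [[0.05,-0.1,-3],[0,0,-0.2],0.5],
    [[0.05,-0.1,-6],[0,0,-0.2],0.5],
    [[0.05,-0.1,-7.6],[0,0,-0.2],0.5],
    [[0.05,-0.1,-7.6],[0,0,-0.2],0.5],
    [[0.05,-0.1,-7.6],[0,0,-0.2],0.5]
  ]
}}

```text
clock: 5.38
position: [0.6171, 0.2449, 0.0721]
ee_rot: [2.296, 2.144, 0.003]
force: [-0.1, -0.3, -2.2]
width: 0.674
gripper_force: 35.0
```

```bash
python3 - <<'E'
from m import *
im=grab('wrist');save(im,'w3.png',1.0);P=cloud(im)
print(go(.615,.2443,.042,-3.9),arm.observe()['force'])
# plug top edges in press axes about tcp
a=np.radians(-3.9);s=arm.observe()['position'];z=P[...,2]
ex=np.array([np.cos(a),np.sin(a)]);ey=np.array([-ex[1],ex[0]])
zt=s[2]+.035
q=P[abs(z-zt)<.003][:,:2]-s[:2]; u=q@ex;v=q@ey
k=abs(u)<.015;kk=k&(abs(v)<.04);print('plug y edges',np.percentile(v[kk],[0,1,50,99,100]))
E
```

```text
('shift', array([-0.23, -0.06, -3.02]), 'turn', np.float64(0.0), 'at', array([0.6173, 0.2449, 0.0722]), 'line', np.float64(-3.9), 'tilt', array([0.0019, 0.001 ])) [ 0.9038 -0.5982 -2.3885]
plug y edges [-0.0224 -0.0211  0.0098  0.0215  0.0223]
```

View pics/w3.png

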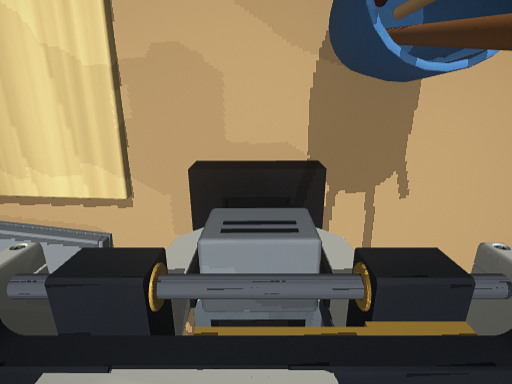

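Emit:
{"fn": "jog_arm", "kwargs": {
  "rows": [
    [[-0.2,-0.05,0],[0,0,0],0.5],
    [[-0.2,-0.05,-0.5],[0,0,0],0.5],
    [[-0.2,-0.05,-1],[0,0,0],0.5],
    [[-0.2,-0.05,-1.4],[0,0,0],0.5],
    [[-0.2,-0.05,-1.4],[0,0,0],0.5]
  ]
}}

```text
clock: 6.05
position: [0.6145, 0.2436, 0.0561]
ee_rot: [-2.296, -2.144, 0.001]
force: [0.9, -0.4, -2.0]
width: 0.673
gripper_force: 35.0
```

Emit:
{"fn": "jog_arm", "kwargs": {
  "rows": [
    [[0,0.05,-0.5],[0,0,0],0.5],
    [[0,0.05,-1],[0,0,0],0.5],
    [[0,0.05,-1.4],[0,0,0],0.5],
    [[0,0.05,-1.6],[0,0,0],0.5],
    [[0,0.05,-1.7],[0,0,0],0.5],
    [[0,0.05,-1.7],[0,0,0],0.5]
  ]
}}

```text
clock: 6.8
position: [0.6146, 0.2442, 0.0412]
ee_rot: [2.296, 2.143, -0.0]
force: [-6.1, -4.0, 12.2]
width: 0.674
gripper_force: 35.0
```

Emit:
{"fn": "jog_arm", "kwargs": {
  "rows": [
    [[0,0,0],[0,0,0],0.95],
    [[0,0,0],[0,0,0],0.95],
    [[0,0,0],[0,0,0],0.95],
    [[0,0,0],[0,0,0],0.95],
    [[0,0,5],[0,0,0],0.95],
    [[0,0,10],[0,0,0],0.95],
    [[0,0,16],[0,0,0],0.95],
    [[0,0,16],[0,0,0],0.95]
  ]
}}

```text
clock: 7.8
position: [0.617, 0.2464, 0.2054]
ee_rot: [2.295, 2.142, 0.014]
force: [-0.4, 0.7, -0.2]
width: 0.951
gripper_force: 0.0
```

```bash
python3 - <<'E'
from m import *
im=grab('scene');P=cloud(im);M=masks(im)
for k,lo,hi in [('tile',.005,.03),('grey',.05,.1)]:
    for b in blobs(M[k],P,lo,hi,40): print(k,lo,b[0][0],b[0][1].round(),round(b[0][2],1),'z',round(float(b[1]),4),b[2],b[3])
im=grab('wrist');P=cloud(im);M=masks(im)
for b in blobs(M['grey'],P,.05,.1,100): print(b[0][0],b[0][1].round(),round(b[0][2],1),'z',round(float(b[1]),4),b[2],b[3])
E
```

```text
tile 0.005 [ 0.4093 -0.3784] [80. 54.] 14.3 z 0.0143 203 [219 134]
tile 0.005 [ 0.5349 -0.3195] [81. 52.] 15.5 z 0.0139 233 [198 157]
tile 0.005 [ 0.4153 -0.2102] [78. 52.] -24.5 z 0.0139 241 [245 158]
grey 0.05 [ 0.7928 -0.5887] [211.  82.] -12.1 z 0.0752 101 [ 86 129]
grey 0.05 [ 0.6696 -0.059 ] [136.  27.] 80.6 z 0.0827 63 [206 205]
grey 0.05 [0.6787 0.0538] [90. 27.] 86.4 z 0.0814 46 [224 230]
grey 0.05 [0.6855 0.1292] [62. 37.] -84.6 z 0.0594 120 [242 250]
grey 0.05 [0.6146 0.2451] [62. 47.] -4.2 z 0.0753 482 [288 267]
[0.6142 0.2446] [61. 44.] -3.5 z 0.076 2461 [258 184]
[0.6767 0.1492] [24. 20.] -7.1 z 0.0548 229 [315 252]
[0.6762 0.0693] [61. 22.] 61.7 z 0.072 399 [322 312]
```

Emit:
{"fn": "jog_arm", "kwargs": {
  "rows": [
    [[-20.2,-45.6,0],[0,0,66],0.9],
    [[-20.2,-45.6,0],[0,0,66],0.9],
    [[-20.2,-45.6,0],[0,0,66],0.9],
    [[-20.2,-45.6,0],[0,0,66],0.9],
    [[-20.2,-45.6,0],[0,0,66],0.9],
    [[-20.2,-45.6,0],[0,0,66],0.9],
    [[-20.2,-45.6,0],[0,0,66],0.9],
    [[-20.2,-45.6,0],[0,0,66],0.9]
  ]
}}

```text
clock: 8.9
position: [0.4146, -0.2047, 0.1985]
ee_rot: [-0.756, -3.047, -0.002]
force: [1.6, -0.9, -0.3]
width: 0.899
gripper_force: 0.0
```

Emit:
{"fn": "jog_arm", "kwargs": {
  "rows": [
    [[0,0,0],[0,0,0],0.9],
    [[0,0,0],[0,0,0],0.9]
  ]
}}

```text
clock: 9.15
position: [0.416, -0.2028, 0.1988]
ee_rot: [-0.759, -3.047, -0.002]
force: [0.1, -0.1, -0.3]
width: 0.897
gripper_force: 0.0
```

```bash
cat > t.py <<'E'
from m import *
im=grab('wrist');P=cloud(im);M=masks(im);s=arm.observe()
for b in blobs(M['tile'],P,.005,.035,150):
    c=b[0][0]; print(c,b[0][1].round(),round(b[0][2],1),b[2],*go(c[0],c[1],.003,b[0][2]+90)[:4])
print(go(.5,0,.1,86)[4:],s['joints'])
E
python3 t.py
```

```text
[ 0.4134 -0.213 ] [80. 47.] -25.6 2358 shift [ -0.32  -1.11 -19.61] turn 2.3
[ 0.405  -0.3796] [72. 49.] 15.3 1771 shift [ -1.16 -17.76 -19.61] turn 43.1
[ 0.5041 -0.3139] [63. 31.] 57.1 515 shift [  8.75 -11.19 -19.61] turn 85.0
('at', array([ 0.4166, -0.202 ,  0.1991]), 'line', np.float64(62.1), 'tilt', array([-0.0006,  0.0013])) [ 1.0987  0.3484 -0.9508  1.9338  0.3296  1.0255  1.0862]
```

Emit:
{"fn": "jog_arm", "kwargs": {
  "rows": [
    [[-0.3,-1.1,-5],[0,0,2.3],0.9],
    [[-0.3,-1.1,-10],[0,0,2.3],0.9],
    [[-0.3,-1.1,-15],[0,0,2.3],0.9],
    [[-0.3,-1.1,-17],[0,0,2.3],0.9],
    [[-0.3,-1.1,-17],[0,0,2.3],0.9],
    [[-0.3,-1.1,-17],[0,0,2.3],0.9]
  ]
}}

```text
clock: 9.95
position: [0.4147, -0.2131, 0.0305]
ee_rot: [0.693, 3.063, 0.0]
force: [0.2, 0.1, -0.1]
width: 0.899
gripper_force: 0.0
```

```bash
python3 -c "
from h import *
print(go(.4134,-.213,.003,64.4))"
```

```text
('shift', array([-0.13,  0.01, -2.75]), 'turn', np.float64(-0.1), 'at', array([ 0.4147, -0.2131,  0.0305]), 'line', np.float64(64.5), 'tilt', array([0.0011, 0.    ]))
```

Emit:
{"fn": "jog_arm", "kwargs": {
  "rows": [
    [[-0.1,0,-2.6],[0,0,0],0.9],
    [[-0.1,0,-2.6],[0,0,0],0.9],
    [[-0.1,0,-2.6],[0,0,0],0.3],
    [[-0.1,0,-2.6],[0,0,0],0.3],
    [[-0.1,0,-2.6],[0,0,0],0.3],
    [[-0.1,0,-2.6],[0,0,0],0.3],
    [[-0.1,0,-2.6],[0,0,0],0.3],
    [[-0.1,0,-2.6],[0,0,0],0.3]
  ],
  "newtons": 30
}}

```text
clock: 10.95
position: [0.4128, -0.2141, 0.004]
ee_rot: [0.697, 3.063, -0.0]
force: [-0.0, 0.5, 5.5]
width: 0.519
gripper_force: 30.0
```

Emit:
{"fn": "jog_arm", "kwargs": {
  "rows": [
    [[0,0,5],[0,0,0],0.3],
    [[0,0,11],[0,0,5],0.3],
    [[4,6,12],[0,0,10],0.3],
    [[10,16,12],[0,0,21.7],0.3],
    [[19.2,32.2,12],[0,0,21.7],0.3],
    [[19.2,32.2,12],[0,0,21.7],0.3],
    [[19.2,32.2,12],[0,0,21.7],0.3],
    [[19.2,32.2,12],[0,0,21.7],0.3]
  ]
}}

```text
clock: 11.95
position: [0.6049, 0.1089, 0.1232]
ee_rot: [-0.108, -3.139, 0.001]
force: [0.7, 0.2, -0.9]
width: 0.517
gripper_force: 30.0
```

```bash
cat > p.py <<'E'
import sys
from m import *
im=grab('wrist');save(im,'p.png',1.0);P=cloud(im);M=masks(im)
for k,lo,hi in [('tile',.005,.3),('dark',.006,.023)]:
    for b in blobs(M[k],P,lo,hi,150): print(k,b[0][0],b[0][1].round(),round(b[0][2],1),'z',round(float(b[1]),4),b[2])
s=arm.observe();print(go(*map(float,sys.argv[1:5])),s['width']*92,s['force'])
E
python3 p.py .6057 .1091 .0195 86.1
```

```text
tile [0.5701 0.1122] [99. 48.] -3.9 z 0.1333 7439
dark [0.5948 0.2183] [124.  60.] -40.5 z 0.0157 679
dark [ 0.5942 -0.0706] [87. 57.] -3.3 z 0.0159 4754
dark [0.6004 0.0191] [87. 56.] -3.8 z 0.0159 4531
dark [0.5792 0.1111] [55. 32.] 86.9 z 0.0159 677
('shift', array([ -0.14,  -1.05, -10.49]), 'turn', np.float64(-0.4), 'at', array([0.6071, 0.1196, 0.1244]), 'line', np.float64(86.5), 'tilt', array([0.0028, 0.0079])) 48.03044789756146 [4.9137 7.8818 1.2245]
```

```bash
python3 -c "
from h import *
arm.get_image('scene');arm.get_image('scene')
print(go(.6057,.1091,.0195,86.1));s=arm.observe();print(s['force'],s['dq'],s['width']*92)"
```

```text
('shift', array([  0.13,  -0.34, -10.4 ]), 'turn', np.float64(-0.3), 'at', array([0.6044, 0.1125, 0.1235]), 'line', np.float64(86.4), 'tilt', array([-0.0002,  0.0029]))
[-0.6972 -0.9105 -1.6391] [ 0.0724 -0.0216  0.0379  0.0499  0.0085  0.0123  0.0158] 47.706649448168314
```

Emit:
{"fn": "jog_arm", "kwargs": {
  "rows": [
    [[0.1,0,-3],[0,0,-0.2],0.3],
    [[0.1,0,-6],[0,0,-0.2],0.3],
    [[0.1,0,-8.5],[0,0,-0.2],0.3],
    [[0.1,0,-9.6],[0,0,-0.2],0.3],
    [[0.1,0,-9.6],[0,0,-0.2],0.3],
    [[0.1,0,-9.6],[0,0,-0.2],0.3]
  ]
}}

```text
clock: 12.85
position: [0.6059, 0.1075, 0.0288]
ee_rot: [0.114, 3.138, 0.001]
force: [-0.2, 0.5, -0.9]
width: 0.516
gripper_force: 30.0
```

```bash
python3 p.py .6066 .1088 .0195 86.2
```

```text
tile [0.5709 0.1107] [99. 48.] -3.8 z 0.0388 7529
tile [0.5975 0.1002] [148.  47.] 6.9 z 0.0388 639
dark [0.4788 0.2051] [42.  1.] 78.6 z 0.0102 330
dark [0.578  0.2232] [91. 45.] -50.3 z 0.0156 1602
dark [0.587 0.02 ] [62. 57.] -3.3 z 0.0159 6618
dark [0.5817 0.1106] [56. 38.] 85.3 z 0.0159 804
dark [ 0.5809 -0.0481] [59. 23.] -18.9 z 0.0159 1840
('shift', array([ 0.06,  0.12, -0.93]), 'turn', np.float64(0.3), 'at', array([0.606 , 0.1076, 0.0288]), 'line', np.float64(85.9), 'tilt', array([0.0015, 0.0004])) 47.853433738963815 [-0.1678  0.7817 -0.5798]
```

Emit:
{"fn": "jog_arm", "kwargs": {
  "rows": [
    [[0.05,0.1,-0.5],[0,0,0.2],0.3],
    [[0.05,0.1,-0.95],[0,0,0.2],0.3],
    [[0.05,0.1,-0.95],[0,0,0.2],0.3],
    [[0.05,0.1,-0.95],[0,0,0.2],0.66],
    [[0.05,0.1,-0.95],[0,0,0.2],0.66],
    [[0.05,0.1,3],[0,0,0.2],0.66],
    [[0.05,0.1,9],[0,0,0.2],0.66],
    [[-4,-5,15],[0,0,0.2],0.66]
  ]
}}

```text
clock: 13.9
position: [0.5785, 0.0756, 0.1628]
ee_rot: [0.102, 3.137, 0.006]
force: [0.1, -0.9, 1.2]
width: 0.658
gripper_force: 0.0
```

```bash
cat > sc.py <<'E'
from m import *
im=grab('scene');save(im,'sc.png',1.5);P=cloud(im);M=masks(im)
for b in blobs(M['tile'],P,.005,.05,40): print(b[0][0],b[0][1].round(),round(b[0][2],1),'z',round(float(b[1]),4))
E
python3 sc.py; python3 p.py 0.408 -.379 .18 104.5
```

```text
[ 0.407  -0.3765] [82. 50.] 14.4 z 0.0139
[ 0.5349 -0.3169] [80. 50.] 10.9 z 0.0139
[0.6086 0.1114] [77. 48.] -3.9 z 0.0288
tile [0.6063 0.1107] [80. 51.] -3.8 z 0.0291 2433
dark [0.5943 0.2189] [125.  60.] -41.1 z 0.0156 663
dark [ 0.5941 -0.0707] [87. 56.] -3.9 z 0.0159 3394
dark [0.5999 0.0192] [86. 55.] -3.9 z 0.0159 3005
dark [0.6059 0.0962] [83. 29.] -3.7 z 0.0159 250
('shift', array([-16.96, -44.87,   1.6 ]), 'turn', np.float64(18.6), 'at', array([0.5776, 0.0697, 0.164 ]), 'line', np.float64(85.9), 'tilt', array([ 0.0046, -0.0021])) 60.9700015588364 [-0.1777  0.7418 -0.4485]
```

Emit:
{"fn": "jog_arm", "kwargs": {
  "rows": [
    [[-17,-44.5,2],[0,0,18.6],0.8],
    [[-17,-44.5,2],[0,0,18.6],0.8],
    [[-17,-44.5,2],[0,0,18.6],0.8],
    [[-17,-44.5,2],[0,0,18.6],0.8],
    [[-17,-44.5,2],[0,0,18.6],0.8],
    [[-17,-44.5,2],[0,0,18.6],0.8],
    [[-17,-44.5,2],[0,0,18.6],0.8],
    [[-17,-44.5,2],[0,0,18.6],0.8]
  ]
}}

```text
clock: 15.0
position: [0.4054, -0.3758, 0.1793]
ee_rot: [0.395, -3.116, -0.0]
force: [-0.2, -0.2, 0.4]
width: 0.801
gripper_force: 0.0
```

Emit:
{"fn": "jog_arm", "kwargs": {
  "rows": [
    [[0,0,0],[0,0,0],0.8],
    [[0,0,0],[0,0,0],0.8],
    [[0,0,0],[0,0,0],0.8]
  ]
}}

```text
clock: 15.38
position: [0.4081, -0.371, 0.1801]
ee_rot: [-0.405, 3.115, 0.001]
force: [-0.4, -0.2, -1.3]
width: 0.8
gripper_force: 0.0
```

```bash
python3 t.py
```

```text
[ 0.408  -0.3799] [80. 47.] 15.5 2620 shift [  0.    -0.88 -17.72] turn 0.7
[ 0.5133 -0.3262] [48. 38.] -75.4 1037 shift [ 10.53   4.49 -17.72] turn 89.8
('at', array([ 0.408 , -0.3711,  0.1802]), 'line', np.float64(104.8), 'tilt', array([0.0002, 0.0001])) [ 1.3739  0.5952 -1.0845  1.755   0.5741  1.149   1.9419]
```

Emit:
{"fn": "jog_arm", "kwargs": {
  "rows": [
    [[0,-0.9,-5],[0,0,0.7],0.8],
    [[0,-0.9,-10],[0,0,0.7],0.8],
    [[0,-0.9,-14],[0,0,0.7],0.8],
    [[0,-0.9,-16],[0,0,0.7],0.8],
    [[0,-0.9,-16],[0,0,0.7],0.8],
    [[0,-0.9,-16],[0,0,0.7],0.8]
  ]
}}

```text
clock: 16.18
position: [0.4084, -0.3818, 0.0216]
ee_rot: [-0.42, 3.112, -0.002]
force: [0.3, -0.0, -0.0]
width: 0.801
gripper_force: 0.0
```

```bash
python3 -c "
from h import *
print(go(.408,-.3799,.004,105.5))"
```

```text
('shift', array([-0.04,  0.19, -1.76]), 'turn', np.float64(0.1), 'at', array([ 0.4084, -0.3818,  0.0216]), 'line', np.float64(105.4), 'tilt', array([ 0.0018, -0.0011]))
```

Emit:
{"fn": "jog_arm", "kwargs": {
  "rows": [
    [[0,0.2,-1.7],[0,0,0],0.8],
    [[0,0.2,-1.7],[0,0,0],0.8],
    [[0,0.2,-1.7],[0,0,0],0.3],
    [[0,0.2,-1.7],[0,0,0],0.3],
    [[0,0.2,-1.7],[0,0,0],0.3],
    [[0,0.2,-1.7],[0,0,0],0.3],
    [[0,0.2,2],[0,0,0],0.3],
    [[0,0.2,8],[0,0,0],0.3]
  ]
}}

```text
clock: 17.18
position: [0.4058, -0.3788, 0.0995]
ee_rot: [0.42, -3.111, -0.005]
force: [0.7, -1.3, -1.5]
width: 0.52
gripper_force: 30.0
```

Emit:
{"fn": "jog_arm", "kwargs": {
  "rows": [
    [[3,6,2],[0,0,-8],0.3],
    [[6,12,2],[0,0,-16],0.3],
    [[19.2,39.9,2],[0,0,-19.3],0.3],
    [[19.2,39.9,2],[0,0,-19.3],0.3],
    [[19.2,39.9,2],[0,0,-19.3],0.3],
    [[19.2,39.9,2],[0,0,-19.3],0.3],
    [[19.2,39.9,2],[0,0,-19.3],0.3],
    [[19.2,39.9,2],[0,0,-19.3],0.3]
  ]
}}

```text
clock: 18.18
position: [0.6, 0.0261, 0.1206]
ee_rot: [0.096, 3.139, 0.006]
force: [-0.1, 0.2, -1.8]
width: 0.52
gripper_force: 30.0
```

Emit:
{"fn": "jog_arm", "kwargs": {
  "rows": [
    [[0,0,0],[0,0,0],0.3],
    [[0,0,0],[0,0,0],0.3],
    [[0,0,0],[0,0,0],0.3]
  ]
}}

```text
clock: 18.55
position: [0.5989, 0.0174, 0.1199]
ee_rot: [-0.112, -3.139, 0.001]
force: [0.2, -0.6, -0.9]
width: 0.519
gripper_force: 30.0
```

```bash
python3 p.py .6003 .0191 .0195 86.2
```

```text
tile [0.5725 0.0936] [163.  78.] 24.6 z 0.0292 4395
tile [0.5639 0.0207] [99. 48.] -3.6 z 0.1308 7456
tile [0.5983 0.0112] [163.  47.] 7.1 z 0.1307 713
dark [0.6025 0.2091] [111.  44.] -29.7 z 0.0156 1185
dark [ 0.594  -0.0706] [87. 56.] -3.7 z 0.0159 4849
dark [0.5726 0.0212] [55. 31.] 86.2 z 0.0159 1926
dark [0.606  0.1035] [86. 45.] -4.1 z 0.016 490
('shift', array([  0.13,   0.14, -10.05]), 'turn', np.float64(0.3), 'at', array([0.599 , 0.0177, 0.12  ]), 'line', np.float64(85.9), 'tilt', array([-0.0003, -0.0007])) 47.9815606318664 [-0.4146  0.7656 -1.8801]
```

Emit:
{"fn": "jog_arm", "kwargs": {
  "rows": [
    [[0.1,0.1,-4],[0,0,0.3],0.3],
    [[0.1,0.1,-7.5],[0,0,0.3],0.3],
    [[0.1,0.1,-9],[0,0,0.3],0.3],
    [[0.1,0.1,-9.5],[0,0,0.3],0.3],
    [[0.1,0.1,-10.0],[0,0,0.3],0.3],
    [[0.1,0.1,-10.1],[0,0,0.3],0.3],
    [[0.1,0.1,-10.1],[0,0,0.3],0.3],
    [[0.1,0.1,-10.1],[0,0,0.3],0.3]
  ]
}}

```text
clock: 19.6
position: [0.6005, 0.0205, 0.0195]
ee_rot: [0.1, 3.139, 0.0]
force: [0.7, -0.7, -1.1]
width: 0.518
gripper_force: 30.0
```

Emit:
{"fn": "jog_arm", "kwargs": {
  "rows": [
    [[0,0,0],[0,0,0],0.66],
    [[0,0,0],[0,0,0],0.66],
    [[0,0,3],[0,0,0],0.66],
    [[0,0,9],[0,0,0],0.66],
    [[-3,-16,15],[0,0,10],0.8],
    [[-6.6,-33,15],[0,0,17],0.8],
    [[-6.6,-33,15],[0,0,17],0.8],
    [[-6.6,-33,15],[0,0,17],0.8]
  ]
}}

```text
clock: 20.6
position: [0.552, -0.2213, 0.1569]
ee_rot: [-0.366, 3.12, -0.0]
force: [1.3, 0.9, -0.0]
width: 0.798
gripper_force: 0.0
```

Emit:
{"fn": "jog_arm", "kwargs": {
  "rows": [
    [[0,0,0],[0,0,0],0.8],
    [[0,0,0],[0,0,0],0.8],
    [[0,0,0],[0,0,0],0.8],
    [[0,0,0],[0,0,0],0.8]
  ]
}}

```text
clock: 21.1
position: [0.5529, -0.2177, 0.1564]
ee_rot: [-0.37, 3.12, 0.0]
force: [-0.3, 0.8, -1.1]
width: 0.802
gripper_force: 0.0
```

```bash
python3 sc.py; python3 t.py
```

```text
[ 0.5352 -0.3174] [81. 53.] 16.2 z 0.0138
[0.6024 0.0245] [77. 48.] -4.1 z 0.0289
[0.6081 0.1119] [78. 49.] -2.9 z 0.029
[ 0.5338 -0.3205] [79. 48.] 14.2 3518 shift [ -1.9  -10.23 -15.34] turn 0.7
[0.5704 0.021 ] [45. 21.] 82.7 505 shift [  1.75  23.92 -15.34] turn 69.2
('at', array([ 0.5528, -0.2182,  0.1564]), 'line', np.float64(103.5), 'tilt', array([0.    , 0.0002])) [ 0.9368  0.6661 -1.0159  1.6798  0.6132  1.1492  1.5592]
```

Emit:
{"fn": "jog_arm", "kwargs": {
  "rows": [
    [[-1.9,-10.2,0],[0,0,0.7],0.8],
    [[-1.9,-10.2,0],[0,0,0.7],0.8],
    [[-1.9,-10.2,-3],[0,0,0.7],0.8],
    [[-1.9,-10.2,-3],[0,0,0.7],0.8],
    [[-1.9,-10.2,-3],[0,0,0.7],0.8]
  ]
}}

```text
clock: 21.82
position: [0.5343, -0.3201, 0.1273]
ee_rot: [-0.388, 3.117, 0.0]
force: [-0.8, 0.1, 0.3]
width: 0.798
gripper_force: 0.0
```

```bash
python3 t.py; python3 - <<'E'
from h import *
im=pickle.load(open('side0.pkl','rb'))
for n,u,v,z in [('rollpin',212,147,0),('jar',230,148,.03),('bowl',230,128,.02),('brushpot',170,303,0),('mug',317,300,.04)]: print(n,ray(im,u,v,z))
E
```

```text
[ 0.5338 -0.321 ] [79. 48.] 14.4 3626 shift [ -0.08  -0.08 -12.46] turn 0.2
('at', array([ 0.5345, -0.3202,  0.1276]), 'line', np.float64(104.2), 'tilt', array([ 0.0014, -0.0001])) [ 1.062   0.7345 -0.9872  1.6373  0.6633  1.1384  1.7209]
rollpin [ 0.7519 -0.2869  0.    ]
jar [ 0.6729 -0.261   0.03  ]
bowl [ 0.7008 -0.3863  0.02  ]
brushpot [0.7128 0.3899 0.    ]
mug [0.2904 0.3312 0.04  ]
```

Emit:
{"fn": "jog_arm", "kwargs": {
  "rows": [
    [[-0.1,-0.1,-5],[0,0,0.2],0.8],
    [[-0.1,-0.1,-10],[0,0,0.2],0.8],
    [[-0.1,-0.1,-12],[0,0,0.2],0.8],
    [[-0.1,-0.1,-12.3],[0,0,0.2],0.8],
    [[-0.1,-0.1,-12.3],[0,0,0.2],0.8],
    [[-0.1,-0.1,-12.3],[0,0,0.2],0.3],
    [[-0.1,-0.1,-12.3],[0,0,0.2],0.3],
    [[-0.1,-0.1,-12.3],[0,0,0.2],0.3]
  ]
}}

```text
clock: 22.88
position: [0.5327, -0.3225, 0.0039]
ee_rot: [-0.39, 3.117, -0.001]
force: [0.1, 0.4, 0.3]
width: 0.521
gripper_force: 1.0
```

Emit:
{"fn": "jog_arm", "kwargs": {
  "rows": [
    [[0,0,0],[0,0,0],0.3],
    [[0,0,4],[0,0,0],0.3],
    [[0,0,9],[0,0,-5],0.3],
    [[2,8,11.5],[0,0,-10],0.3],
    [[4,16,11.5],[0,0,-18],0.3],
    [[6,25,11.5],[0,0,-18.2],0.3],
    [[6,25,11.5],[0,0,-18.2],0.3],
    [[6,25,11.5],[0,0,-18.2],0.3]
  ]
}}

```text
clock: 23.88
position: [0.593, -0.0656, 0.1191]
ee_rot: [0.095, 3.139, 0.005]
force: [-0.3, -0.1, -2.1]
width: 0.515
gripper_force: 30.0
```

Emit:
{"fn": "jog_arm", "kwargs": {
  "rows": [
    [[0,0,0],[0,0,0],0.3],
    [[0,0,0],[0,0,0],0.3],
    [[0,0,0],[0,0,0],0.3]
  ]
}}

```text
clock: 24.25
position: [0.5922, -0.0743, 0.1181]
ee_rot: [-0.112, -3.139, 0.001]
force: [0.5, -0.5, -1.1]
width: 0.518
gripper_force: 30.0
```

```bash
python3 p.py .5941 -.0706 .0195 86.2
```

```text
tile [0.5663 0.0043] [167.  78.] 25.9 z 0.0292 4438
tile [0.5822 0.0294] [228.  86.] 73.2 z 0.0292 4703
tile [ 0.5576 -0.071 ] [100.  47.] -3.9 z 0.1284 7329
tile [ 0.5918 -0.0803] [163.  47.] 7.1 z 0.1283 788
dark [0.5999 0.0189] [87. 56.] -4.2 z 0.016 811
dark [0.6063 0.1083] [87. 57.] -4.3 z 0.016 713
dark [ 0.5671 -0.0688] [55. 32.] 86.0 z 0.016 2002
('shift', array([ 0.18,  0.34, -9.86]), 'turn', np.float64(0.3), 'at', array([ 0.5923, -0.074 ,  0.1181]), 'line', np.float64(85.9), 'tilt', array([-0.0004, -0.0004])) 47.8255660710521 [-0.1639  0.4291 -1.0924]
```

Emit:
{"fn": "jog_arm", "kwargs": {
  "rows": [
    [[0.15,0.3,-4],[0,0,0.3],0.3],
    [[0.15,0.3,-7.5],[0,0,0.3],0.3],
    [[0.15,0.3,-9],[0,0,0.3],0.3],
    [[0.15,0.3,-9.5],[0,0,0.3],0.3],
    [[0.15,0.3,-9.8],[0,0,0.3],0.3],
    [[0.15,0.3,-9.9],[0,0,0.3],0.3],
    [[0.15,0.3,-9.9],[0,0,0.3],0.3],
    [[0.15,0.3,-9.9],[0,0,0.3],0.3]
  ]
}}

```text
clock: 25.3
position: [0.5943, -0.0693, 0.0198]
ee_rot: [0.1, 3.139, -0.0]
force: [0.1, 0.3, -1.6]
width: 0.517
gripper_force: 30.0
```

Emit:
{"fn": "jog_arm", "kwargs": {
  "rows": [
    [[0,0,0],[0,0,0],0.66],
    [[0,0,0],[0,0,0],0.66],
    [[0,0,3],[0,0,0],0.66],
    [[0,0,9],[0,0,0],0.66],
    [[-6,2,16],[0,0,0],0],
    [[-15,9,16],[0,0,0],0],
    [[-15,10,16],[0,0,0],0],
    [[-15,10,16],[0,0,0],0]
  ]
}}

```text
clock: 26.3
position: [0.4416, 0.0329, 0.1802]
ee_rot: [0.093, 3.139, -0.002]
force: [0.2, 0.1, 0.3]
width: 0.273
gripper_force: 0.0
```

Emit:
{"fn": "jog_arm", "kwargs": {
  "rows": [
    [[0,0,0],[0,0,0],0],
    [[0,0,0],[0,0,0],0],
    [[0,0,0],[0,0,0],0]
  ]
}}

```text
clock: 26.68
position: [0.4449, 0.0299, 0.179]
ee_rot: [-0.102, -3.139, -0.001]
force: [0.7, 0.6, 0.2]
width: 0.008
gripper_force: 0.0
```

```bash
python3 sc.py; python3 p.py .435 .03 .08 86.2; python3 - <<'E'
from h import *
im=grab('scene');P=cloud(im).reshape(-1,3);a=np.radians(-3.8);e=np.array([np.cos(a),np.sin(a)]);n=np.array([-e[1],e[0]])
q=P[:,:2]-[.6003,.0191];u=q@e;v=q@n;k=(abs(v)<.03)&(u<-.05)&(u>-.23)
for i in np.arange(-.23,-.05,.01):
    m=k&(abs(u-i)<.005); 
    if m.sum(): print(round(i,3),m.sum(),np.percentile(P[m,2],[20,50,90]))
E
```

```text
[ 0.5974 -0.0645] [77. 48.] -4.9 z 0.0286
[0.603  0.0234] [78. 48.] -2.2 z 0.0287
[0.6081 0.1118] [78. 48.] -3.6 z 0.0288
tile [0.5442 0.0239] [190.  13.] -3.6 z 0.0294 156
dark [0.3039 0.2854] [18.  6.] 5.3 z 0.0137 223
dark [0.5658 0.2415] [84. 28.] -74.1 z 0.0149 537
('shift', array([-0.96, -0.03, -9.9 ]), 'turn', np.float64(-0.1), 'at', array([0.4446, 0.0303, 0.179 ]), 'line', np.float64(86.3), 'tilt', array([-0.0006,  0.0009])) 0.46061987964843887 [-0.113   0.3365 -0.0782]
-0.23 39 [0.001  0.5721 0.617 ]
-0.22 57 [0.0001 0.0069 0.6193]
-0.21 81 [0.5308 0.6012 0.6212]
-0.2 101 [0.0098 0.616  0.6212]
-0.19 154 [0.0699 0.6099 0.6205]
-0.18 276 [0.0707 0.473  0.6201]
-0.17 306 [0.0675 0.5903 0.6181]
-0.16 282 [0.064  0.312  0.6112]
-0.15 326 [0.0621 0.2823 0.5957]
-0.14 359 [0.0599 0.3199 0.5951]
-0.13 628 [0.2738 0.377  0.5901]
-0.12 1086 [0.3516 0.443  0.5752]
-0.11 356 [0.3784 0.5454 0.5871]
-0.1 234 [0.0411 0.5499 0.5786]
-0.09 126 [0.0343 0.0424 0.5606]
-0.08 65 [0.0092 0.0323 0.0352]
-0.07 96 [0.0055 0.0118 0.0332]
-0.06 27 [0.0135 0.0157 0.0179]
```

View pics/sc.png

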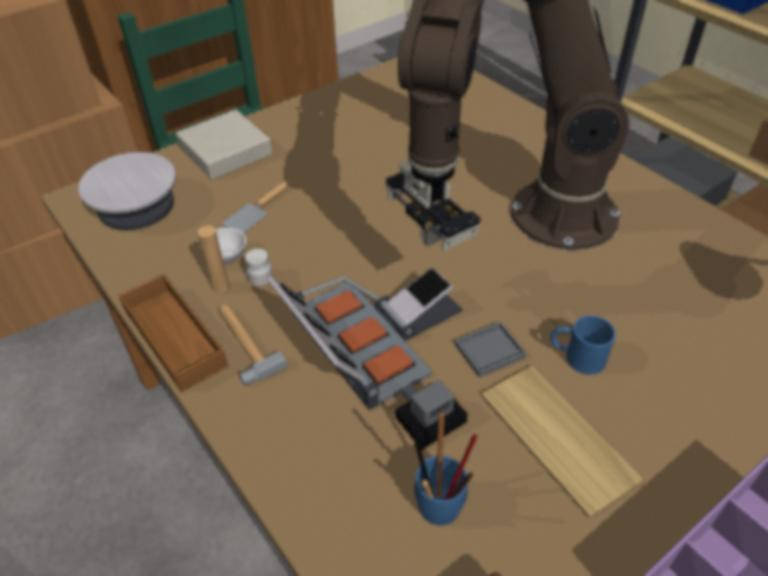

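Emit:
{"fn": "jog_arm", "kwargs": {
  "rows": [
    [[-0.6,0,-5],[0,0,0],0],
    [[-0.6,0,-10],[0,0,0],0],
    [[-0.6,0,-11],[0,0,0],0],
    [[-0.6,0,-12],[0,0,0],0],
    [[-0.6,0,-13],[0,0,0],0],
    [[-0.6,0,-14],[0,0,0],0],
    [[-0.6,0,-14.3],[0,0,0],0],
    [[-0.6,0,-14.3],[0,0,0],0]
  ]
}}

```text
clock: 27.82
position: [0.4383, 0.0311, 0.0377]
ee_rot: [0.099, 3.14, -0.001]
force: [-5.8, 1.2, 8.9]
width: 0.006
gripper_force: 4.0
```

Emit:
{"fn": "jog_arm", "kwargs": {
  "rows": [
    [[0,0,-0.2],[0,0,0],0],
    [[0,0,-0.4],[0,0,0],0],
    [[0,0,-0.4],[0,0,0],0]
  ]
}}

```text
clock: 28.2
position: [0.4379, 0.0311, 0.0337]
ee_rot: [0.099, 3.14, -0.001]
force: [-6.7, 0.9, 9.5]
width: 0.001
gripper_force: 4.5
```

Emit:
{"fn": "jog_arm", "kwargs": {
  "rows": [
    [[0,0,-0.2],[0,0,0],0],
    [[0,0,-0.3],[0,0,0],0],
    [[0,0,-0.4],[0,0,0],0],
    [[0,0,-0.5],[0,0,0],0],
    [[0,0,-0.5],[0,0,0],0]
  ]
}}

```text
clock: 28.82
position: [0.4377, 0.0311, 0.0297]
ee_rot: [0.099, 3.14, -0.003]
force: [-13.4, -1.6, 31.3]
width: 0.006
gripper_force: 15.5
```

Emit:
{"fn": "jog_arm", "kwargs": {
  "rows": [
    [[0,0,0],[0,0,0],0],
    [[0,0,0],[0,0,0],0],
    [[0,0,0],[0,0,0],0],
    [[0,0,0],[0,0,0],0],
    [[0,0,0],[0,0,0],0],
    [[0,0,0],[0,0,0],0],
    [[0,0,0],[0,0,0],0],
    [[0,0,0],[0,0,0],0]
  ]
}}

```text
clock: 29.82
position: [0.4377, 0.0311, 0.0297]
ee_rot: [0.099, 3.14, -0.003]
force: [-13.3, 0.1, 31.4]
width: 0.002
gripper_force: 15.3
```

```bash
python3 - <<'E'
from h import *
im=grab('scene');save({'img':im['img'][150:340,130:400]},'press.png',2)
s=arm.observe();print(s['clock'],s['position'],s['force'])
E
```

```text
29.875 [0.4377 0.0311 0.0297] [-11.8837  -1.1192  31.1969]
```

Emit:
{"fn": "jog_arm", "kwargs": {
  "rows": [
    [[0,0,0],[0,0,0],0],
    [[0,0,0],[0,0,0],0],
    [[0,0,0],[0,0,0],0],
    [[0,0,0],[0,0,0],0],
    [[0,0,0],[0,0,0],0],
    [[0,0,0],[0,0,0],0],
    [[0,0,0],[0,0,0],0],
    [[0,0,0],[0,0,0],0]
  ]
}}

```text
clock: 30.88
position: [0.4377, 0.0311, 0.0297]
ee_rot: [0.099, 3.14, -0.003]
force: [-13.6, -0.7, 29.8]
width: 0.009
gripper_force: 15.3
```

Emit:
{"fn": "jog_arm", "kwargs": {
  "rows": [
    [[0,0,0],[0,0,0],0],
    [[0,0,0],[0,0,0],0],
    [[0,0,0],[0,0,0],0],
    [[0,0,0],[0,0,0],0],
    [[0,0,0],[0,0,0],0],
    [[0,0,0],[0,0,0],0]
  ]
}}

```text
clock: 31.62
position: [0.4377, 0.0312, 0.0297]
ee_rot: [0.099, 3.139, -0.003]
force: [-13.5, -0.7, 30.9]
width: 0.003
gripper_force: 15.3
```

View pics/press.png

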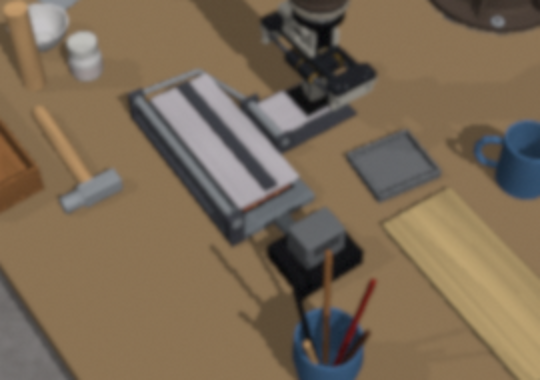

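The platen is flat over the bed at crop px (220,130) and the pedal is at its stop. It has been held for over 2.5 s, so I'm letting it up slowly.

Emit:
{"fn": "jog_arm", "kwargs": {
  "rows": [
    [[0,0,0.7],[0,0,0],0],
    [[0,0,1.4],[0,0,0],0],
    [[0,0,2.1],[0,0,0],0],
    [[0,0,2.8],[0,0,0],0],
    [[0,0,3.5],[0,0,0],0],
    [[0,0,4.3],[0,0,0],0],
    [[0,0,7],[0,0,0],0],
    [[0,0,13],[0,0,0],0.4]
  ]
}}

```text
clock: 32.62
position: [0.4349, 0.0302, 0.1565]
ee_rot: [-0.098, -3.132, 0.0]
force: [1.4, -1.0, 0.3]
width: 0.064
gripper_force: 0.0
```

Emit:
{"fn": "jog_arm", "kwargs": {
  "rows": [
    [[6,3,2],[0,0,0],0.6],
    [[10,6,2],[0,0,0],0.66],
    [[10,6,2],[0,0,0],0.66],
    [[10,6,2],[0,0,0],0.66],
    [[10,6,2],[0,0,0],0.66],
    [[10,6,2],[0,0,0],0.66]
  ]
}}

```text
clock: 33.38
position: [0.5373, 0.0898, 0.1773]
ee_rot: [-0.101, -3.139, 0.001]
force: [1.0, 0.1, -0.8]
width: 0.655
gripper_force: 0.0
```

```bash
python3 sc.py; python3 t.py
```

```text
[ 0.5975 -0.0646] [80. 48.] -2.9 z 0.0287
[0.6029 0.0228] [77. 50.] -4.9 z 0.029
[0.6081 0.1121] [79. 49.] -3.9 z 0.029
[ 0.5861 -0.0673] [62. 48.] -3.5 1992 shift [  4.84 -15.74 -17.44] turn 0.1
[0.6004 0.0219] [80. 48.] -3.5 1707 shift [  6.27  -6.82 -17.44] turn 0.1
[0.6062 0.1107] [80. 50.] -3.7 2529 shift [  6.85   2.06 -17.44] turn -0.0
('at', array([0.5377, 0.0901, 0.1774]), 'line', np.float64(86.3), 'tilt', array([-0.0001, -0.0005])) [ 0.4258  0.5451 -0.9899  1.7766  0.5081  1.1007  0.7693]
```

View pics/sc.png

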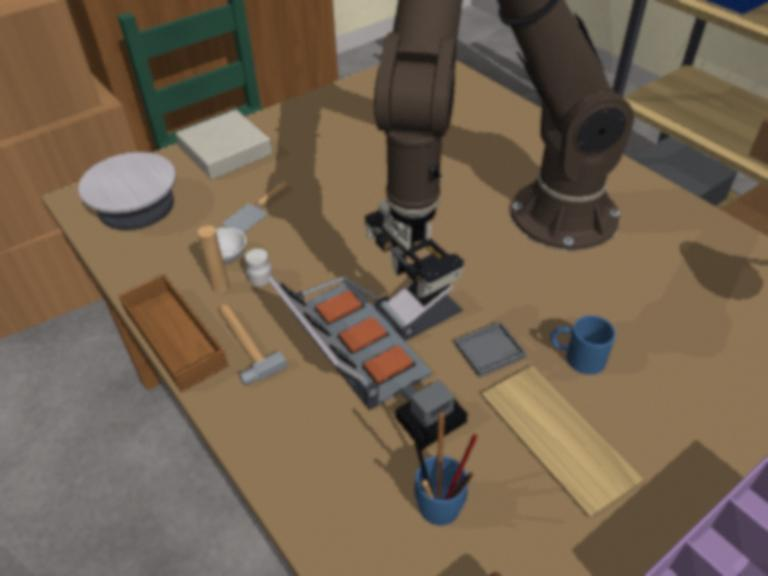

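Emit:
{"fn": "jog_arm", "kwargs": {
  "rows": [
    [[6.8,2,0],[0,0,0],0.66],
    [[6.8,2,-5],[0,0,0],0.66],
    [[6.8,2,-9.5],[0,0,0],0.66],
    [[6.8,2,-12],[0,0,0],0.66],
    [[6.8,2,-12],[0,0,0],0.66],
    [[6.8,2,-12],[0,0,0],0.66]
  ]
}}

```text
clock: 34.22
position: [0.6066, 0.1111, 0.0587]
ee_rot: [0.1, 3.139, 0.001]
force: [-0.3, 0.2, 0.8]
width: 0.661
gripper_force: 0.0
```

```bash
python3 t.py;python3 -c "
from h import *
print(go(.6062,.1102,.0195,86.2))"
```

```text
[ 0.5967 -0.0622] [81. 38.] -3.1 3331 shift [ -1.02 -17.34  -5.6 ] turn 0.6
[0.5914 0.0222] [61. 48.] -3.8 5338 shift [-1.55 -8.9  -5.6 ] turn -0.2
[0.6064 0.1102] [80. 49.] -3.9 6811 shift [-0.05 -0.09 -5.6 ] turn -0.3
('at', array([0.6069, 0.1111, 0.059 ]), 'line', np.float64(86.4), 'tilt', array([0.0021, 0.0008])) [ 0.2756  0.7636 -0.854   1.7156  0.6778  0.9819  0.6715]
('shift', array([-0.07, -0.09, -3.95]), 'turn', np.float64(-0.2), 'at', array([0.6069, 0.1111, 0.059 ]), 'line', np.float64(86.4), 'tilt', array([0.0021, 0.0008]))
```

Emit:
{"fn": "jog_arm", "kwargs": {
  "rows": [
    [[0,-0.1,-2],[0,0,-0.2],0.66],
    [[0,-0.1,-3.9],[0,0,-0.2],0.66],
    [[0,-0.1,-3.9],[0,0,-0.2],0.66],
    [[0,-0.1,-3.9],[0,0,-0.2],0.3],
    [[0,-0.1,-3.9],[0,0,-0.2],0.3],
    [[0,-0.1,-3.9],[0,0,-0.2],0.3],
    [[0,-0.1,-3.9],[0,0,-0.2],0.3],
    [[0,-0.1,0],[0,0,-0.2],0.3]
  ]
}}

```text
clock: 35.28
position: [0.6041, 0.1086, 0.0552]
ee_rot: [-0.105, -3.135, 0.003]
force: [0.7, 1.1, -0.3]
width: 0.518
gripper_force: 30.0
```

Emit:
{"fn": "jog_arm", "kwargs": {
  "rows": [
    [[0,0,5],[0,0,0],0.3],
    [[0,0,9.5],[0,0,0],0.3],
    [[-6,3,9.5],[0,0,-2],0.3],
    [[-12,8,9.5],[0,0,-2],0.3],
    [[-13.3,14,9.5],[0,0,-2],0.3],
    [[-13.3,38.5,9.5],[0,0,-2],0.3],
    [[-13.3,38.5,9.5],[0,0,-2],0.3],
    [[-13.3,38.5,9.5],[0,0,-2],0.3]
  ]
}}

```text
clock: 36.28
position: [0.4746, 0.4244, 0.1524]
ee_rot: [0.16, 3.137, -0.0]
force: [1.9, 0.3, -0.3]
width: 0.518
gripper_force: 30.0
```

```bash
python3 -c "
from h import *
print(go(.4734,.4955,.15,84.3)); print(arm.observe()['width']*92)"
```

```text
('shift', array([-0.12,  7.11, -0.24]), 'turn', np.float64(0.2), 'at', array([0.4746, 0.4244, 0.1524]), 'line', np.float64(84.1), 'tilt', array([ 0.0005, -0.0003]))
47.65210697953787
```

Emit:
{"fn": "jog_arm", "kwargs": {
  "rows": [
    [[-0.1,6.8,0],[0,0,0.2],0.3],
    [[-0.1,6.8,0],[0,0,0.2],0.3],
    [[-0.1,6.8,-4],[0,0,0.2],0.3],
    [[-0.1,6.8,-8],[0,0,0.2],0.3],
    [[-0.1,6.8,-11],[0,0,0.2],0.3],
    [[-0.1,6.8,-11],[0,0,0.2],0.3],
    [[-0.1,6.8,-11],[0,0,0.2],0.3]
  ]
}}

```text
clock: 37.15
position: [0.4741, 0.4911, 0.0438]
ee_rot: [0.155, 3.137, 0.002]
force: [-0.1, -0.7, -1.0]
width: 0.518
gripper_force: 30.0
```

```bash
cat > b.py <<'E'
import sys
from m import *
for n in ['wrist','scene']:
    im=grab(n);P=cloud(im);M=masks(im)
    if n=='wrist': save(im,'b.png')
    for k,lo,hi in [('tile',.018,.06),('board',.006,.018)]:
        for b in blobs(M[k],P,lo,hi,60 if n=='scene' else 300): print(n,k,b[0][0],b[0][1].round(),round(b[0][2],1),'z',round(float(b[1]),4),b[2])
print(go(*map(float,sys.argv[1:5])))
E
python3 b.py .4734 .4955 .0168 84.3
```

```text
wrist tile [0.4616 0.4932] [54. 48.] -5.6 z 0.0545 7268
wrist tile [0.5105 0.4885] [47.  9.] 84.0 z 0.0545 743
wrist board [0.4573 0.4217] [250. 104.] 84.4 z 0.0122 30891
scene tile [ 0.5978 -0.0654] [76. 48.] -4.2 z 0.0286 316
scene tile [0.6029 0.0247] [77. 48.] -3.0 z 0.029 347
scene tile [0.4907 0.4918] [50. 47.] -4.2 z 0.0553 341
scene board [ 0.5035 -0.4802] [94. 19.] 15.9 z 0.014 70
scene board [0.4018 0.3098] [75. 24.] 74.9 z 0.0123 140
scene board [0.4816 0.4043] [283.  91.] 86.2 z 0.0124 1326
('shift', array([-0.08,  0.39, -2.75]), 'turn', np.float64(-0.1), 'at', array([0.4742, 0.4916, 0.0443]), 'line', np.float64(84.4), 'tilt', array([0.0015, 0.0021]))
```

View pics/b.png

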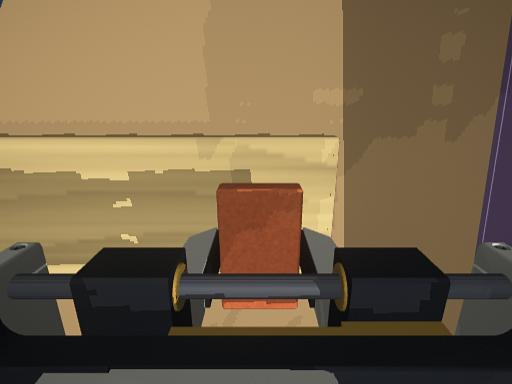

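Emit:
{"fn": "jog_arm", "kwargs": {
  "rows": [
    [[-0.1,0.4,-1],[0,0,0],0.3],
    [[-0.1,0.4,-2],[0,0,0],0.3],
    [[-0.1,0.4,-2.6],[0,0,0],0.3],
    [[-0.1,0.4,-2.75],[0,0,0],0.3],
    [[-0.1,0.4,-2.75],[0,0,0],0.3]
  ]
}}

```text
clock: 37.88
position: [0.4723, 0.4943, 0.0153]
ee_rot: [-0.154, -3.138, 0.002]
force: [-2.1, -3.5, 7.3]
width: 0.522
gripper_force: 30.0
```

Emit:
{"fn": "jog_arm", "kwargs": {
  "rows": [
    [[0,0,0],[0,0,0],0.66],
    [[0,0,0],[0,0,0],0.66],
    [[0,0,3],[0,0,0],0.66],
    [[0,0,9],[0,0,0],0.66],
    [[0,-6,14],[0,0,0],0.66],
    [[0,-12,14],[0,0,2],0.66],
    [[0,-38,14],[0,0,2],0.66],
    [[0,-38,14],[0,0,2],0.66]
  ]
}}

```text
clock: 38.88
position: [0.4727, 0.2578, 0.1541]
ee_rot: [0.1, 3.139, -0.0]
force: [1.0, -1.2, 0.2]
width: 0.659
gripper_force: 0.0
```

Emit:
{"fn": "jog_arm", "kwargs": {
  "rows": [
    [[0,-15,0],[0,0,0],0.66],
    [[0,-15,0],[0,0,0],0.66],
    [[12.8,-23,0],[0,0,0],0.66],
    [[12.8,-23,0],[0,0,0],0.66],
    [[12.8,-23,-4],[0,0,0],0.66],
    [[12.8,-23,-9],[0,0,0],0.66],
    [[12.8,-23,-9],[0,0,0],0.66],
    [[12.8,-23,-9],[0,0,0],0.66]
  ]
}}

```text
clock: 39.88
position: [0.601, 0.0311, 0.0658]
ee_rot: [0.097, 3.139, 0.002]
force: [0.1, 0.1, 1.0]
width: 0.658
gripper_force: 0.0
```

```bash
python3 sc.py; python3 t.py
```

```text
[ 0.605 -0.066] [62. 48.] -0.5 z 0.0289
[0.6092 0.0239] [64. 49.] -1.9 z 0.0292
[0.4742 0.4961] [80. 47.] -5.4 z 0.0263
[ 0.5869 -0.0675] [63. 48.] -3.9 5267 shift [-1.48 -9.84 -6.35] turn -0.3
[0.6004 0.0219] [80. 49.] -3.8 6408 shift [-0.13 -0.9  -6.35] turn -0.3
('at', array([0.6017, 0.0309, 0.0665]), 'line', np.float64(86.4), 'tilt', array([0.0032, 0.0006])) [ 0.4247  0.7405 -0.8733  1.7483  0.674   0.9773  0.793 ]
```

Emit:
{"fn": "jog_arm", "kwargs": {
  "rows": [
    [[-0.1,-0.9,0],[0,0,-0.2],0.66],
    [[-0.1,-0.9,-2],[0,0,-0.2],0.66],
    [[-0.1,-0.9,-4.6],[0,0,-0.2],0.66],
    [[-0.1,-0.9,-4.6],[0,0,-0.2],0.66],
    [[-0.1,-0.9,-4.6],[0,0,-0.2],0.3],
    [[-0.1,-0.9,-4.6],[0,0,-0.2],0.3],
    [[-0.1,-0.9,-4.6],[0,0,-0.2],0.3],
    [[-0.1,-0.9,-4.6],[0,0,-0.2],0.3]
  ]
}}

```text
clock: 40.98
position: [0.5995, 0.0207, 0.0181]
ee_rot: [-0.105, -3.14, 0.0]
force: [0.0, 0.2, -1.8]
width: 0.52
gripper_force: 30.0
```

Emit:
{"fn": "jog_arm", "kwargs": {
  "rows": [
    [[0,0,5],[0,0,0],0.3],
    [[0,0,11],[0,0,0],0.3],
    [[-5,3,13],[0,0,-2],0.3],
    [[-10,7,13],[0,0,-2],0.3],
    [[-13.6,12,13],[0,0,-2],0.3],
    [[-13.6,38.4,13],[0,0,-2],0.3],
    [[-13.6,38.4,13],[0,0,-2],0.3],
    [[-13.6,38.4,13],[0,0,-2],0.3]
  ]
}}

```text
clock: 41.98
position: [0.4637, 0.3295, 0.1482]
ee_rot: [0.161, 3.137, -0.0]
force: [0.6, 0.7, -1.6]
width: 0.517
gripper_force: 30.0
```

Emit:
{"fn": "jog_arm", "kwargs": {
  "rows": [
    [[0,8,0],[0,0,0],0.3],
    [[0,8,0],[0,0,0],0.3],
    [[0,8,0],[0,0,0],0.3],
    [[0,8,0],[0,0,0],0.3]
  ]
}}

```text
clock: 42.48
position: [0.4643, 0.4059, 0.1478]
ee_rot: [0.162, 3.137, -0.003]
force: [0.1, -1.2, -0.5]
width: 0.52
gripper_force: 30.0
```

```bash
python3 b.py .4645 .406 .0168 84.3; python3 -c "
from h import *
print(arm.observe()['width']*92)"
```

```text
wrist tile [0.4726 0.4947] [79. 48.] -5.7 z 0.0262 3430
wrist board [0.4632 0.4063] [279. 119.] 84.4 z 0.0122 19089
scene tile [ 0.6059 -0.0332] [82. 61.] -2.0 z 0.0292 366
scene tile [0.4743 0.4959] [79. 47.] -5.7 z 0.0263 561
scene board [ 0.4976 -0.4824] [107.  34.] 7.4 z 0.0144 76
scene board [0.463  0.4072] [279. 123.] 84.3 z 0.0125 3204
('shift', array([ -0.01,   0.02, -13.12]), 'turn', np.float64(0.3), 'at', array([0.4646, 0.4058, 0.148 ]), 'line', np.float64(84.0), 'tilt', array([ 0.0004, -0.0013]))
47.59053837340327
```

Emit:
{"fn": "jog_arm", "kwargs": {
  "rows": [
    [[0,0,-5],[0,0,0.3],0.3],
    [[0,0,-9],[0,0,0.3],0.3],
    [[0,0,-11.5],[0,0,0.3],0.3],
    [[0,0,-12.6],[0,0,0.3],0.3],
    [[0,0,-13.1],[0,0,0.3],0.3],
    [[0,0,-13.1],[0,0,0.3],0.3],
    [[0,0,-13.1],[0,0,0.3],0.3]
  ]
}}

```text
clock: 43.45
position: [0.4641, 0.4083, 0.0181]
ee_rot: [0.152, 3.137, 0.002]
force: [-0.8, 0.3, -1.9]
width: 0.517
gripper_force: 30.0
```

Emit:
{"fn": "jog_arm", "kwargs": {
  "rows": [
    [[0,0,0],[0,0,0],0.66],
    [[0,0,0],[0,0,0],0.66],
    [[0,0,3],[0,0,0],0.66],
    [[0,0,9],[0,0,0],0.66],
    [[0,-6,14],[0,0,0],0.66],
    [[0,-12,14],[0,0,2],0.66],
    [[0,-30,14],[0,0,2],0.66],
    [[4,-38,14],[0,0,2],0.66]
  ]
}}

```text
clock: 44.45
position: [0.4751, 0.1723, 0.157]
ee_rot: [0.095, 3.139, -0.001]
force: [1.6, -0.1, -0.6]
width: 0.661
gripper_force: 0.0
```

Emit:
{"fn": "jog_arm", "kwargs": {
  "rows": [
    [[5,-15,0],[0,0,0],0.66],
    [[5,-15,0],[0,0,0],0.66],
    [[5,-15,0],[0,0,0],0.66],
    [[5,-15,0],[0,0,0],0.66],
    [[5,-15,0],[0,0,0],0.66]
  ]
}}

```text
clock: 45.08
position: [0.5253, 0.0251, 0.1567]
ee_rot: [0.095, 3.14, 0.001]
force: [0.3, 1.4, -0.3]
width: 0.659
gripper_force: 0.0
```

```bash
python3 sc.py; python3 t.py; python3 -c "
from h import *
save(grab('wrist'),'w9.png')"
```

```text
[ 0.606  -0.0369] [82. 67.] -3.3 z 0.0285
[0.4675 0.4101] [78. 47.] -4.9 z 0.0263
[0.4752 0.4955] [80. 49.] -7.0 z 0.0263
[ 0.5975 -0.03  ] [63. 48.] -3.2 1439 shift [  7.23  -5.57 -15.38] turn 0.1
('at', array([0.5252, 0.0257, 0.1568]), 'line', np.float64(86.6), 'tilt', array([0.0004, 0.0005])) [ 0.5635  0.5467 -1.005   1.8459  0.5313  1.0462  0.8577]
```

View pics/w9.png

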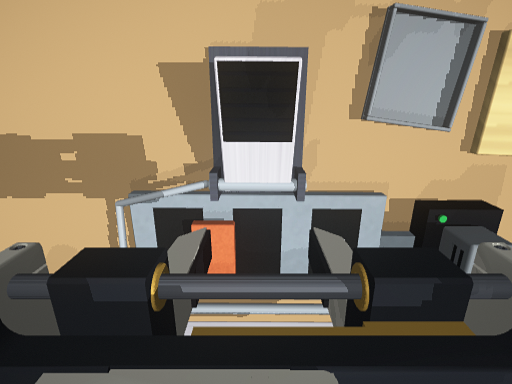

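The third tile (px (213,245)) has been knocked about 4 cm and now lies across pads 0 and 1. I'll look at it from above.

Emit:
{"fn": "jog_arm", "kwargs": {
  "rows": [
    [[7.5,-5.5,0],[0,0,0],0.66],
    [[7.5,-5.5,-3],[0,0,0],0.66],
    [[7.5,-5.5,-9],[0,0,0],0.66],
    [[7.5,-5.5,-9],[0,0,0],0.66],
    [[7.5,-5.5,-9],[0,0,0],0.66]
  ]
}}

```text
clock: 45.85
position: [0.6011, -0.0293, 0.0684]
ee_rot: [0.093, 3.139, 0.001]
force: [-0.3, -0.5, 1.5]
width: 0.665
gripper_force: 0.0
```

```bash
python3 t.py
```

```text
[ 0.6063 -0.0302] [80. 49.] -3.7 4940 shift [ 0.46 -0.07 -6.6 ] turn -0.3
('at', array([ 0.6017, -0.0295,  0.069 ]), 'line', np.float64(86.6), 'tilt', array([0.003 , 0.0006])) [ 0.531   0.7412 -0.8837  1.746   0.6767  0.9853  0.8936]
```

Emit:
{"fn": "jog_arm", "kwargs": {
  "rows": [
    [[0.45,-0.1,0],[0,0,-0.2],0.66],
    [[0.45,-0.1,-2],[0,0,-0.2],0.66],
    [[0.45,-0.1,-4.8],[0,0,-0.2],0.66],
    [[0.45,-0.1,-4.8],[0,0,-0.2],0.66],
    [[0.45,-0.1,-4.8],[0,0,-0.2],0.3],
    [[0.45,-0.1,-4.8],[0,0,-0.2],0.3],
    [[0.45,-0.1,-4.8],[0,0,-0.2],0.3],
    [[0.45,-0.1,-4.8],[0,0,-0.2],0.3]
  ]
}}

```text
clock: 46.9
position: [0.6051, -0.032, 0.0187]
ee_rot: [0.102, 3.14, -0.0]
force: [-1.0, 0.5, 1.9]
width: 0.519
gripper_force: 30.0
```

Emit:
{"fn": "jog_arm", "kwargs": {
  "rows": [
    [[0,0,5],[0,0,0],0.3],
    [[0,0,11],[0,0,0],0.3],
    [[-5,3,13],[0,0,-2],0.3],
    [[-10,7,13],[0,0,-2],0.3],
    [[-15.1,12,13],[0,0,-2],0.3],
    [[-15.1,34.7,13],[0,0,-2],0.3],
    [[-15.1,34.7,13],[0,0,-2],0.3],
    [[-15.1,34.7,13],[0,0,-2],0.3]
  ]
}}

```text
clock: 47.9
position: [0.4555, 0.2696, 0.1486]
ee_rot: [0.158, 3.137, -0.001]
force: [1.2, -0.7, -1.7]
width: 0.516
gripper_force: 30.0
```

Emit:
{"fn": "jog_arm", "kwargs": {
  "rows": [
    [[0,4,0],[0,0,0],0.3],
    [[0,4,0],[0,0,0],0.3],
    [[0,4,0],[0,0,0],0.3],
    [[0,4,0],[0,0,0],0.3]
  ]
}}

```text
clock: 48.4
position: [0.456, 0.3064, 0.1482]
ee_rot: [0.16, 3.137, -0.002]
force: [-0.2, 0.0, -0.9]
width: 0.514
gripper_force: 30.0
```

```bash
python3 b.py .4556 .3165 .0168 84.3; python3 -c "
from h import *
print(arm.observe()['width']*92)"
```

```text
wrist tile [0.4724 0.4944] [79. 49.] -5.9 z 0.0262 3618
wrist tile [0.4654 0.4086] [80. 48.] -5.3 z 0.0262 3435
wrist board [0.4633 0.4063] [280. 119.] 84.3 z 0.0122 16325
scene tile [0.4679 0.4101] [80. 48.] -5.8 z 0.0264 493
scene tile [0.4746 0.4958] [79. 48.] -5.3 z 0.0262 565
scene board [ 0.5022 -0.4794] [97. 20.] 15.0 z 0.0143 65
scene board [0.463  0.4064] [282. 124.] 85.2 z 0.0125 2966
('shift', array([ -0.04,   0.98, -13.16]), 'turn', np.float64(0.1), 'at', array([0.456 , 0.3067, 0.1484]), 'line', np.float64(84.2), 'tilt', array([ 0.0001, -0.0007]))
47.93560918189436
```

Emit:
{"fn": "jog_arm", "kwargs": {
  "rows": [
    [[0,0.9,-4],[0,0,0],0.3],
    [[0,0.9,-8],[0,0,0],0.3],
    [[0,0.9,-11],[0,0,0],0.3],
    [[0,0.9,-12.6],[0,0,0],0.3],
    [[0,0.9,-13.1],[0,0,0],0.3],
    [[0,0.9,-13.1],[0,0,0],0.3],
    [[0,0.9,-13.1],[0,0,0],0.3]
  ]
}}

```text
clock: 49.38
position: [0.4561, 0.3176, 0.0185]
ee_rot: [0.157, 3.136, 0.002]
force: [0.5, 0.4, -1.6]
width: 0.517
gripper_force: 30.0
```

Emit:
{"fn": "jog_arm", "kwargs": {
  "rows": [
    [[0,0,0],[0,0,0],0.66],
    [[0,0,0],[0,0,0],0.66],
    [[0,0,3],[0,0,0],0.66],
    [[0,0,9],[0,0,0],0.66],
    [[0,0,16],[0,0,-10],0.8],
    [[6,-3,17],[0,0,-20],0.95],
    [[16,-7.2,17],[0,0,-60],0.95],
    [[16,-7.2,17],[0,0,-70],0.95]
  ]
}}

```text
clock: 50.38
position: [0.6179, 0.2435, 0.1882]
ee_rot: [1.268, 2.873, 0.001]
force: [-0.2, 0.6, -0.4]
width: 0.946
gripper_force: 0.0
```

```bash
python3 sc.py; python3 -c "
from h import *
print(go(.6145,.2443,.2,-3.7))"
```

```text
[0.4605 0.3192] [80. 48.] -4.3 z 0.0262
[0.468  0.4106] [79. 47.] -5.7 z 0.0264
[0.4751 0.4954] [78. 49.] -6.3 z 0.0263
('shift', array([-0.98,  0.59,  1.27]), 'turn', np.float64(-45.1), 'at', array([0.6243, 0.2384, 0.1873]), 'line', np.float64(41.4), 'tilt', array([ 0.0046, -0.0023]))
```

Emit:
{"fn": "jog_arm", "kwargs": {
  "rows": [
    [[-0.5,0.2,0],[0,0,-45],0.95],
    [[-0.5,0.2,0],[0,0,-45],0.95],
    [[-0.5,0.2,0],[0,0,-45],0.95],
    [[-0.5,0.2,0],[0,0,-45],0.95],
    [[-0.5,0.2,0],[0,0,-45],0.95],
    [[-0.5,0.2,0],[0,0,-45],0.95],
    [[-0.5,0.2,0],[0,0,-45],0.95],
    [[-0.5,0.2,0],[0,0,-45],0.95]
  ]
}}

```text
clock: 51.42
position: [0.6105, 0.2471, 0.1874]
ee_rot: [-2.262, -2.179, 0.0]
force: [-0.1, 0.3, 0.4]
width: 0.948
gripper_force: 0.0
```

```bash
cat > pl.py <<'E'
from m import *
im=grab('wrist');P=cloud(im);M=masks(im)
for k,lo,hi in [('grey',.06,.09),('grey',.01,.022)]:
    for b in blobs(M[k],P,lo,hi,200): c=b[0][0];print(c,b[0][1].round(),round(b[0][2],1),'z',round(float(b[1]),4),b[2],go(c[0],c[1],.041,b[0][2])[:4])
print(go(.5,0,.041,0)[4:])
E
python3 pl.py
```

```text
[0.6143 0.2444] [62. 44.] -3.7 z 0.076 2648 ('shift', array([  0.37,  -0.27, -14.64]), 'turn', np.float64(-1.5))
[0.4237 0.1948] [105.  89.] -11.1 z 0.0156 742 ('shift', array([-18.69,  -5.23, -14.64]), 'turn', np.float64(-8.9))
[0.6241 0.1616] [135.  59.] -28.0 z 0.0147 1480 ('shift', array([  1.35,  -8.55, -14.64]), 'turn', np.float64(-25.8))
[0.6054 0.0399] [130.  63.] -0.7 z 0.015 954 ('shift', array([ -0.52, -20.71, -14.64]), 'turn', np.float64(1.4))
('at', array([0.6106, 0.2471, 0.1874]), 'line', np.float64(-2.2), 'tilt', array([-0.0001,  0.0001]))
```

Emit:
{"fn": "jog_arm", "kwargs": {
  "rows": [
    [[0.4,-0.3,-4],[0,0,-1.5],0.95],
    [[0.4,-0.3,-8],[0,0,-1.5],0.95],
    [[0.4,-0.3,-12],[0,0,-1.5],0.95],
    [[0.4,-0.3,-14.4],[0,0,-1.5],0.95],
    [[0.4,-0.3,-14.4],[0,0,-1.5],0.95],
    [[0.4,-0.3,-14.4],[0,0,-1.5],0.95]
  ]
}}

```text
clock: 52.22
position: [0.6152, 0.2446, 0.0446]
ee_rot: [2.292, 2.148, 0.002]
force: [-0.0, 0.6, 0.4]
width: 0.953
gripper_force: 0.0
```

```bash
python3 -c "
from h import *
print(go(.6143,.2444,.042,-3.7))"
```

```text
('shift', array([-0.09, -0.02, -0.26]), 'turn', np.float64(0.0), 'at', array([0.6152, 0.2446, 0.0446]), 'line', np.float64(-3.7), 'tilt', array([0.0012, 0.0008]))
```

Emit:
{"fn": "jog_arm", "kwargs": {
  "rows": [
    [[-0.1,0,-0.2],[0,0,0],0.5],
    [[-0.1,0,-0.2],[0,0,0],0.5],
    [[-0.1,0,-0.2],[0,0,0],0.5],
    [[-0.1,0,-0.2],[0,0,0],0.5],
    [[-0.1,0,-0.2],[0,0,0],0.5],
    [[-0.1,0,0.6],[0,0,0],0.5],
    [[-0.1,0,1.4],[0,0,0],0.5],
    [[-0.1,0,2.4],[0,0,0],0.5]
  ],
  "newtons": 35
}}

```text
clock: 53.22
position: [0.6133, 0.244, 0.0678]
ee_rot: [-2.292, -2.148, 0.001]
force: [-0.3, -0.6, -2.2]
width: 0.674
gripper_force: 35.0
```

Emit:
{"fn": "jog_arm", "kwargs": {
  "rows": [
    [[0,0,3],[0,0,0],0.5],
    [[0,0,7],[0,0,0],0.5],
    [[-6,-1.6,8],[0,0,-4],0.5],
    [[-12,-3.2,8],[0,0,-7.6],0.5],
    [[-18,-4.8,8],[0,0,-7.6],0.5],
    [[-19,-5,8],[0,0,-7.6],0.5],
    [[-19,-5,8],[0,0,-7.6],0.5],
    [[-19,-5,8],[0,0,-7.6],0.5]
  ]
}}

```text
clock: 54.22
position: [0.425, 0.1949, 0.1479]
ee_rot: [-2.43, -1.991, -0.002]
force: [0.7, 0.7, -2.6]
width: 0.668
gripper_force: 35.0
```

```bash
python3 pl.py; python3 -c "
from h import *
arm.get_image('scene');s=arm.observe();print(go(.4236,.1942,.037,-11.3),s['width']*92,s['gripper_force'])
save(grab('wrist'),'w10.png')"
```

```text
[0.4253 0.2028] [105.  71.] -11.3 z 0.0156 542 ('shift', array([  0.04,   0.8 , -10.67]), 'turn', np.float64(0.1))
[0.5692 0.1578] [130.  42.] 51.5 z 0.0137 541 ('shift', array([ 14.42,  -3.7 , -10.67]), 'turn', np.float64(62.9))
[0.6517 0.1209] [89. 71.] 86.1 z 0.0143 1281 ('shift', array([ 22.68,  -7.39, -10.67]), 'turn', np.float64(-82.5))
('at', array([0.4249, 0.1948, 0.1477]), 'line', np.float64(-11.3), 'tilt', array([0.0006, 0.001 ]))
('shift', array([ -0.11,  -0.05, -11.05]), 'turn', np.float64(0.1), 'at', array([0.4247, 0.1947, 0.1475]), 'line', np.float64(-11.4), 'tilt', array([0.0002, 0.0008])) 61.9189818880161 34.99927282333374
```

View pics/w10.png

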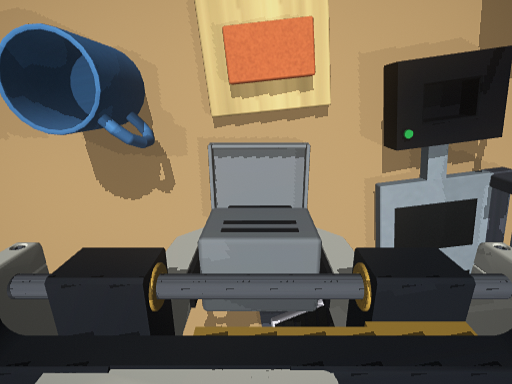

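Emit:
{"fn": "jog_arm", "kwargs": {
  "rows": [
    [[-0.1,0,-4],[0,0,0],0.5],
    [[-0.1,0,-8],[0,0,0],0.5],
    [[-0.1,0,-9.5],[0,0,0],0.5],
    [[-0.1,0,-10.2],[0,0,0],0.5],
    [[-0.1,0,-10.7],[0,0,0],0.5],
    [[-0.1,0,-10.9],[0,0,0],0.5],
    [[-0.1,0,-10.9],[0,0,0],0.5]
  ]
}}

```text
clock: 55.25
position: [0.4229, 0.1943, 0.039]
ee_rot: [2.429, 1.991, 0.001]
force: [0.3, 0.4, -2.4]
width: 0.674
gripper_force: 35.0
```

Not touching yet, so I'll lower it in small steps.

Emit:
{"fn": "jog_arm", "kwargs": {
  "rows": [
    [[0,0,-0.1],[0,0,0],0.5],
    [[0,0,-0.2],[0,0,0],0.5],
    [[0,0,-0.2],[0,0,0],0.5]
  ]
}}

```text
clock: 55.62
position: [0.4229, 0.1943, 0.0378]
ee_rot: [2.429, 1.991, 0.002]
force: [-5.0, -2.1, 19.6]
width: 0.671
gripper_force: 35.0
```

Contact. Releasing and lifting clear.

Emit:
{"fn": "jog_arm", "kwargs": {
  "rows": [
    [[0,0,0],[0,0,0],0.95],
    [[0,0,0],[0,0,0],0.95],
    [[0,0,0],[0,0,0],0.95],
    [[0,0,0],[0,0,0],0.95],
    [[0,0,4],[0,0,0],0.95],
    [[0,0,10],[0,0,0],0.95],
    [[0,0,16],[0,0,0],0.95],
    [[0,-4,20],[0,0,0],0.95]
  ]
}}

```text
clock: 56.62
position: [0.423, 0.1567, 0.2394]
ee_rot: [-2.425, -1.997, -0.007]
force: [0.7, -1.0, 0.1]
width: 0.95
gripper_force: 0.0
```

Emit:
{"fn": "jog_arm", "kwargs": {
  "rows": [
    [[0,-16,3],[0,0,0],0.95],
    [[0,-16,3],[0,0,0],0.95],
    [[0,-16,3],[0,0,0],0.95],
    [[0,-16,3],[0,0,0],0.95],
    [[0,-16,3],[0,0,0],0.95],
    [[0,-16,3],[0,0,0],0.95]
  ]
}}

```text
clock: 57.38
position: [0.4224, -0.0045, 0.2662]
ee_rot: [-2.427, -1.994, 0.0]
force: [-0.3, 0.0, -0.0]
width: 0.949
gripper_force: 0.0
```

```bash
python3 - <<'E'
from m import *
for n in ['scene','side']:
    im=grab(n);P=cloud(im);M=masks(im)
    save(im,n+'_end.png',1.5)
    for k,lo,hi in [('tile',.005,.1),('grey',.06,.08),('board',.005,.02)]:
        for b in blobs(M[k],P,lo,hi,100): print(n,k,b[0][0],b[0][1].round(),round(b[0][2],1),'z',round(float(b[1]),4))
E
```

```text
scene tile [0.4601 0.3199] [77. 47.] -6.4 z 0.0261
scene tile [0.4676 0.4106] [78. 49.] -5.1 z 0.0263
scene tile [0.4749 0.4961] [80. 46.] -6.3 z 0.0264
scene grey [ 0.801  -0.5892] [208.  84.] -17.5 z 0.0755
scene grey [0.4222 0.1948] [64. 47.] -8.6 z 0.0716
scene board [0.4601 0.4063] [282. 129.] 84.4 z 0.0125
side tile [0.4581 0.3169] [77. 56.] -4.8 z 0.027
side tile [0.4665 0.4089] [77. 50.] -4.3 z 0.027
side tile [0.4742 0.4949] [78. 51.] -5.7 z 0.0271
side grey [0.6767 0.011 ] [254.  16.] 84.8 z 0.0721
side grey [0.4247 0.1956] [63. 49.] -14.1 z 0.0724
side board [0.466  0.4045] [284. 120.] 84.5 z 0.0134
```

View pics/side_end.png

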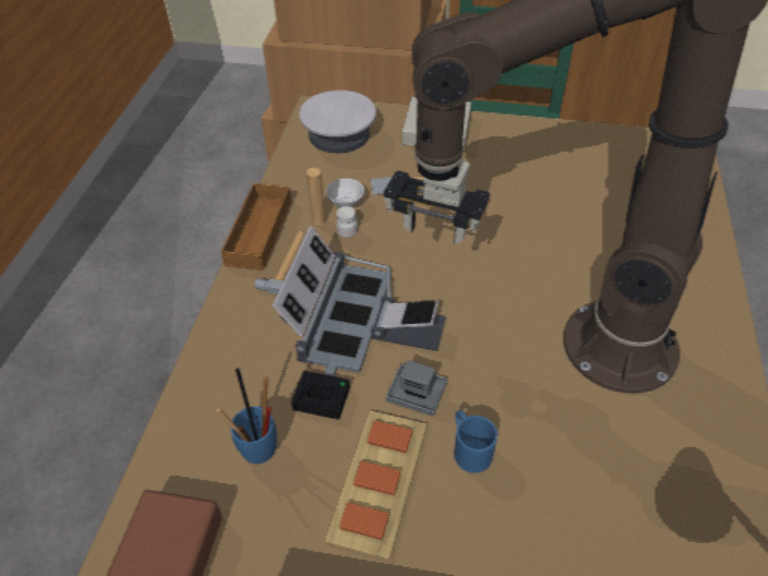

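The three tiles lie crosswise on the board at (390,436), (378,477) and (365,520). The plug is upright in its tray at (418,383), and the press is open with nothing on it.

```bash
python3 -c "
from cell import arm
print(arm.sign_off())"
```

```text
the job is handed in; nothing more can be done
None
```

The job is handed in at about 57 s: all three tiles were pressed, with the pedal held at its stop for over 2.5 s, and now lie crosswise on the drying board; the power block is upright in its tray and the other things were left alone. One tile got knocked about 4 cm after pressing and was picked up from there, and no stamp mark could be made out in the pictures.

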